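# Fill the hanging candy cups from the click dispenser

## Task

The cups hanging on the hook stand are the waiting orders: one sweet for the pink cup, two for the yellow, three for the blue. Lift each cup that is there off its hook, stand it under the dispenser's drop hole, turn the red paddle knob one click per sweet, and set the filled cup upright with its whole foot on the wooden pick-up tray. No sweet may end up lying loose outside the dispenser and the cups, and the jar, carton and bell are to be left alone.

Things in the scene. Friction and masses are not known exactly. Their poses are not given: they have to be found in the camera images.
- cup_pink: Pink plastic cup, to get one sweet; absent if not ordered. Open on top, 55 mm high, 72 mm across the rim, 66 the foot, wall 3.5, floor 4, 100 g. Origin: centre of its underside, z up along its axis. A handle bar sticks out along its -x, a hanger tab along its +x, 24 mm wide, reaching 57 mm from the axis, its end sloping down 22 mm. Hangs level at first, foot 50 mm above the counter.
- inside_pink (a point): Point on the pink cup's axis, 25 mm above its underside: a sweet in the cup has its centre within 33 mm of it. The cup's handle bar, along its -x, is 14 mm wide (y) and 16 high, its middle 46 mm above the underside, its end 100 mm from the axis: pinch it from above across its width, 86 mm from the axis. On the stand it points to the stand's front.
- cup_yellow: Yellow plastic cup, to get two sweets; absent if not ordered. Open on top, 55 mm high, 72 mm across the rim, 66 the foot, wall 3.5, floor 4, 100 g. Origin: centre of its underside, z up along its axis. A handle bar sticks out along its -x, a hanger tab along its +x, 24 mm wide, reaching 57 mm from the axis, its end sloping down 22 mm. Hangs level at first, foot 50 mm above the counter.
- inside_yellow (a point): Point on the yellow cup's axis, 25 mm above its underside: a sweet in the cup has its centre within 33 mm of it. The cup's handle bar, along its -x, is 14 mm wide (y) and 16 high, its middle 46 mm above the underside, its end 100 mm from the axis: pinch it from above across its width, 86 mm from the axis. On the stand it points to the stand's front.
- cup_blue: Blue plastic cup, to get three sweets; absent if not ordered. Open on top, 55 mm high, 72 mm across the rim, 66 the foot, wall 3.5, floor 4, 100 g. Origin: centre of its underside, z up along its axis. A handle bar sticks out along its -x, a hanger tab along its +x, 24 mm wide, reaching 57 mm from the axis, its end sloping down 22 mm. Hangs level at first, foot 50 mm above the counter.
- inside_blue (a point): Point on the blue cup's axis, 25 mm above its underside: a sweet in the cup has its centre within 33 mm of it. The cup's handle bar, along its -x, is 14 mm wide (y) and 16 high, its middle 46 mm above the underside, its end 100 mm from the axis: pinch it from above across its width, 86 mm from the axis. On the stand it points to the stand's front.
- stand: Fixed dark wooden stand. Origin: foot of its board's front face; front faces its -x. Board 340 mm wide (y), 114 high. Brass hooks at y = -100, 0, 100 mm, a cup or none on each, in any order: upturned lip 34 mm wide, 6 thick, 17 mm before the board, top at 99 mm. Hanging cups' axes are 60 mm before the board. To unhook, raise a cup 30 mm or more, then draw it away along the stand's -x.
- dispenser: Fixed white candy dispenser. Origin: on the counter below the drum's axis; front faces its -x. Base plate 10 mm thick, x -120 to 70 mm. Deck from 85 to 93 mm high, on it a drum of eight cells under a fixed clear cover (radius 76, top at 126). Below the deck a filling bay between clear cheeks at y = -44 and 44 mm (from x = -75 mm) and a column behind x = 18 mm, open to the front.
- cup_pad (a point): Centre of the grey disc (78 mm diameter) on top of the dispenser's base plate, 10 mm above the counter, straight below the 34 mm drop hole in the deck, 48 mm in front of the drum's axis. A cup to be filled stands here (within about 8 mm), slid in from the front with its handle pointing to the dispenser's front (-x).
- drum (a point): Centre of the turning drum, on its vertical axis, 106 mm above the counter. Sweets still inside the drum lie about 48 mm from it, at its height.
- knob_grip (a point): Middle of the red paddle knob above the drum, on its vertical axis, 166 mm above the counter. The paddle is a bar 64 mm long, 14 thick, 36 high (148 to 184 mm), to be pinched from above across its thickness and turned about z. It lies along this point's x axis, which turns with it.
- knob (a joint): Angle of knob and drum, rad, growing counter-clockwise from above; 0 at the start, the paddle along the dispenser's x. Sprung clicks every 0.785 rad; needs about 0.1 N m; let go in between, it snaps to the nearest click. At 0 an empty cell is over the hole; each further click the same way (either way) brings the next cell there and drops its sweet during that click. Emptied cells stay empty.
- tray: Fixed light wooden pick-up tray, a flat board without rim 190 mm (x) by 360 mm (y), 14 mm thick. Origin: centre of its underside.
- jar: Bystander: amber glass jar, 80 mm diameter, 130 mm high; origin under its centre.
- carton: Bystander: pink carton 70 x 110 x 100 mm high; origin under its centre.
- bell: Bystander: brass counter bell, 84 mm diameter, 52 mm high; origin under its centre.
- sweet1: Hard round sweet (ball), 24 mm diameter, 15 g; origin at its centre. At the start in a drum cell; it falls at click number 7 counter-clockwise or 1 clockwise.
- sweet2: Hard round sweet (ball), 24 mm diameter, 15 g; origin at its centre. At the start in a drum cell; it falls at click number 6 counter-clockwise or 2 clockwise.
- sweet3: Hard round sweet (ball), 24 mm diameter, 15 g; origin at its centre. At the start in a drum cell; it falls at click number 5 counter-clockwise or 3 clockwise.
- sweet4: Hard round sweet (ball), 24 mm diameter, 15 g; origin at its centre. At the start in a drum cell; it falls at click number 4 counter-clockwise or 4 clockwise.
- sweet5: Hard round sweet (ball), 24 mm diameter, 15 g; origin at its centre. At the start in a drum cell; it falls at click number 3 counter-clockwise or 5 clockwise.
- sweet6: Hard round sweet (ball), 24 mm diameter, 15 g; origin at its centre. At the start in a drum cell; it falls at click number 2 counter-clockwise or 6 clockwise.
- sweet7: Hard round sweet (ball), 24 mm diameter, 15 g; origin at its centre. At the start in a drum cell; it falls at click number 1 counter-clockwise or 7 clockwise.
Mind the look-alikes: they are no part of the job. What is shaped like the cup_pink but green or turquoise is not meant.

How it is judged (in metres and radians):
At the end, for the whole second after the job is handed in: Each cup present stands on the tray board, tilted under 0.08 rad, at rest, its axis 10 mm or more inside the edges, with exactly its sweets (pink 1, yellow 2, blue 3: weighed on the tray, cup 100 g, sweet 15 g, within 6.6 g); every sweet is in a cup or still in the drum (contact force between cup_pink and tray between 1.063 and 1.193 N and angle between each of cup_pink, cup_yellow, cup_blue's own z axis and vertical below 0.08 rad and z of cup_pink in the frame of tray between 0.006 and 0.022 m and x of cup_pink in the frame of tray between -0.085 and 0.085 m and y of cup_pink in the frame of tray between -0.17 and 0.17 m and linear speed of each of cup_pink, cup_yellow, cup_blue below 0.02 m/s and contact force between cup_yellow and tray between 1.21 and 1.34 N and z of cup_yellow in the frame of tray between 0.006 and 0.022 m and x of cup_yellow in the frame of tray between -0.085 and 0.085 m and y of cup_yellow in the frame of tray between -0.17 and 0.17 m and contact force between cup_blue and tray between 1.357 and 1.487 N and z of cup_blue in the frame of tray between 0.006 and 0.022 m and x of cup_blue in the frame of tray between -0.085 and 0.085 m and y of cup_blue in the frame of tray between -0.17 and 0.17 m and ((horizontal distance between sweet1 and drum below 0.062 m and height (world z) of sweet1 between 0.097 and 0.12 m) or distance between sweet1 and inside_pink below 0.033 m or distance between sweet1 and inside_yellow below 0.033 m or distance between sweet1 and inside_blue below 0.033 m) and ((horizontal distance between sweet2 and drum below 0.062 m and height (world z) of sweet2 between 0.097 and 0.12 m) or distance between sweet2 and inside_pink below 0.033 m or distance between sweet2 and inside_yellow below 0.033 m or distance between sweet2 and inside_blue below 0.033 m) and ((horizontal distance between sweet3 and drum below 0.062 m and height (world z) of sweet3 between 0.097 and 0.12 m) or distance between sweet3 and inside_pink below 0.033 m or distance between sweet3 and inside_yellow below 0.033 m or distance between sweet3 and inside_blue below 0.033 m) and ((horizontal distance between sweet4 and drum below 0.062 m and height (world z) of sweet4 between 0.097 and 0.12 m) or distance between sweet4 and inside_pink below 0.033 m or distance between sweet4 and inside_yellow below 0.033 m or distance between sweet4 and inside_blue below 0.033 m) and ((horizontal distance between sweet5 and drum below 0.062 m and height (world z) of sweet5 between 0.097 and 0.12 m) or distance between sweet5 and inside_pink below 0.033 m or distance between sweet5 and inside_yellow below 0.033 m or distance between sweet5 and inside_blue below 0.033 m) and ((horizontal distance between sweet6 and drum below 0.062 m and height (world z) of sweet6 between 0.097 and 0.12 m) or distance between sweet6 and inside_pink below 0.033 m or distance between sweet6 and inside_yellow below 0.033 m or distance between sweet6 and inside_blue below 0.033 m) and ((horizontal distance between sweet7 and drum below 0.062 m and height (world z) of sweet7 between 0.097 and 0.12 m) or distance between sweet7 and inside_pink below 0.033 m or distance between sweet7 and inside_yellow below 0.033 m or distance between sweet7 and inside_blue below 0.033 m)); the robot touches nothing.
It fails at once if the jar is shoved or knocked over (distance of jar from where it was at the start of the episode above 0.03 m or angle between jar's own z axis and vertical above 0.3 rad).
It fails at once if the carton is shoved or knocked over (distance of carton from where it was at the start of the episode above 0.03 m or angle between carton's own z axis and vertical above 0.3 rad).
It fails at once if the bell is shoved or knocked over (distance of bell from where it was at the start of the episode above 0.03 m or angle between bell's own z axis and vertical above 0.3 rad).
Of cup_pink, cup_yellow, cup_blue only 2 to 3 are there at a start; the rules pass over those that are not, and their reading is None.
At some moment in a run one of cup_pink, cup_yellow, cup_blue may be knocked a few centimetres aside while the robot is not near it.
It also fails if it takes over 210 s, if anything falls off the work surface, if the arm or the gripper's body presses on something with over 40 N, if the wrist force passes 120 N, or if a joint passes its speed limit or range.

## Robot

A 6-joint arm with a two-finger parallel gripper is mounted at the origin on the work surface. World frame = base frame: x ahead of the robot, y to its left, z up, the work surface at z = 0. Lengths are in m, angles in degrees, forces in N, time in s.
With the tool pointing down it reaches from about 0.375 to 0.9 m from the base axis. Payload 3.1 kg.
Tool frame: the origin (TCP) lies on the centre line of the jaws, within the pads' length; the fingertips stand 17 mm ahead of it and the grasp point (between the pads) lies 2 mm behind it; z points along the fingers, y is the line along which they close (so a half turn about z gives the same grasp; the last joint's range is limited). The gripper opens to 87 mm and grips with 3 to 60 N. Pads are 19 mm wide; open, the fingers measure 117 mm over their backs; the gripper's body (75 mm by 190 mm) begins 51 mm behind the grasp point.
Start: joints at [59.158, 30.224, 82.088, -0, 67.689, -10.227], TCP at [0.22, 0.585, 0.24] pointing down, gripper open.
Joint ranges: [-176.69, 176.69], [-43.24, 126.21], [12.49, 139.97], [-82, 262], [0, 151.66], [-163.58, 163.58]. Speed limits (degrees/s): [159.86, 159.86, 180, 180, 180, 180].

## Interface

Orientations are given as a 3x3 rotation matrix whose columns are the frame's x, y, z axes.
In Python, from rig import bot, imaging, finder gives the robot as it stands. The module is installed in compiled form; this text tells all that it offers.
- The arm moves only by the tool play_rows, never from a script. Its argument "motion" is a list that holds one entry, the list of rows, each a list of 6 numbers: the shift along the tool's x, y, z in m, then the turn, a rotation vector about the tool's x, y, z in degrees. In form: [[[dx, dy, dz, wx, wy, wz], ...]]. A call has 1 to 8 rows; each row is the pose to reach, as a shift and turn from the pose commanded when the call began, along the tool's axes at that moment; what a row does not reach only later rows make up. A row lasts 1/12 s, in which the tool goes at most 41.7 mm and 7.16 degrees, less where a joint would pass 70% of its speed; a pose out of reach is approached as far as the arm can. A call with a gripper value outside its range is refused whole. "fingers" is the finger opening in m, from 0 to 0.087, set as the call begins (left out, the last holds). The fingers move at their own pace and stop on an object; the grip force is fixed at half the most. Time passes only in rows, so rows that repeat a pose let the fingers close. It gives the time, the measured TCP pose, the force, the opening and the grip force at its end, in the units of the state.
- bot.read_state(): the state, without advancing time (a new reading comes with each control period).
- imaging.capture(name): name is "side" or "top"; returns a dict with "frame" (400x640x3 uint8, red, green, blue), "camera_matrix" (3x3 intrinsics, pixels), "k1" (the pictures are not rectified: a ray, as slopes to the right and down, at radius r is drawn at 1 + k1 r^2 times it, then the intrinsics apply), "R" (3x3) and "t" (3): a world point X has camera coordinates R X + t. Camera axes: x right, y down, z forward; pixel columns grow to the right and rows downward; lengths in m; the calibration is good to about 2 mm. A picture is of the moment at which its call begins. There is no depth.
- bot.hand_in(): hands the job in; it is judged then, once.
Trained networks look in the newest picture that a camera, given by its name, has taken for a name from the list of things; names that differ only in an ending like _2 or _b are one class to them, and where a whole thing is asked for, a point or a joint stands for the part that bears it (a point fixed in the world has none). Each returns a list of dicts, best first, with "confidence" (0 to 1); they miss things now and then, are a little off and sometimes report something else, mostly with a low value. They report only what shows in the picture. A call takes as long as a camera call. They do not tell look-alikes from the thing itself.
- finder.recognise(camera, name): "at" ([x, y, z] in m, in world coordinates, good to about 4 mm: the middle of the surface that is visible of it).
- finder.outline_of(camera, name): "pixels" (400x640 bool, what is visible of it).
The state is a dict: "time_s": time; "joint_positions": joint angles; "qvel": joint speeds; "tau": joint torques, N m; "position": TCP position; "tcp_rot": TCP orientation; "force": force on the tool from outside, world axes, zero at the start; "moment": the same for the moment, N m; "opening": opening from 0.0 (shut) to 1.0 (fully open); "grasp_force": force on a finger pad.
Only numpy, scipy, OpenCV 4.12 (cv2) and the standard library are available. Lean on these libraries where they do the work, as an engineer would, in place of code of your own. Each camera call takes 0.05 s, during which the arm holds its last target. There are 200 camera calls.

## Working session

There is one attempt and no reset: what is moved stays moved. The work goes in short steps, Python scripts to look and compute and a tool call to move; the robot and the scene stay as the last step left them, time stands still between calls to the robot, and variables do not carry over. Pictures are saved under pics/ and viewed, at most 14 in all, crops included, and the job is handed in when it is done.

Besides the shell and the picture viewer there is one more tool, called after "Emit:" as name(argument=value, ...), one argument or row to a line, values as JSON. play_rows: Moves the arm, as the interface text tells. Its arguments: {"type":"object","properties":{"motion":{"type":"array"},"fingers":{"type":"number"}},"required":["motion"]}

```bash
mkdir -p pics; cat > h.py <<'E'
import numpy as np, cv2
from rig import bot, imaging, finder
def cap(n,f=None):
    c=imaging.capture(n)
    if f: cv2.imwrite(f,c["frame"][:,:,::-1])
    return c
def proj(c,X):
    p=np.asarray(c["R"])@np.asarray(X,float)+np.asarray(c["t"]); s=p[:2]/p[2]; s=s*(1+c["k1"]*(s@s))
    K=np.asarray(c["camera_matrix"]); return K[:2,:2]@s+K[:2,2]
def ray(c,uv):
    K=np.asarray(c["camera_matrix"]); d=np.linalg.solve(K[:2,:2],np.asarray(uv,float)-K[:2,2]); s=d.copy()
    for _ in range(20): s=d/(1+c["k1"]*(s@s))
    R=np.asarray(c["R"]); return -R.T@np.asarray(c["t"]), R.T@np.array([*s,1.])
def atz(c,uv,z):
    o,d=ray(c,uv); return o+d*(z-o[2])/d[2]
E
cat > a.py <<'E'
from h import *
C={n:cap(n,f"pics/{n}0.png") for n in("side","top")}
for n,c in C.items():
    print(n,np.round(-np.asarray(c["R"]).T@c["t"],3))
    for o in "cup_pink cup_yellow cup_blue stand dispenser cup_pad knob_grip tray jar carton bell".split():
        try:
            for r in finder.recognise(n,o)[:4]: print(n,o,round(r["confidence"],2),np.round(r["at"],3),np.round(proj(c,r["at"])))
        except Exception as e: print(n,o,e)
s=bot.read_state();print({k:np.round(v,3).tolist() for k,v in s.items()})
E
python3 a.py
```

```text
side [0.02  1.52  1.074]
side cup_pink 0.9 [0.545 0.654 0.036] [242. 317.]
side cup_pink 0.58 [0.489 0.22  0.089] [313. 226.]
side cup_pink 0.54 [0.214 0.262 0.045] [385. 261.]
side cup_yellow 0.84 [0.405 0.433 0.083] [314. 270.]
side cup_blue 0.58 [0.448 0.31  0.09 ] [315. 242.]
side cup_blue 0.3 [ 0.638 -0.03   0.13 ] [300. 175.]
side stand 0.67 [0.495 0.417 0.013] [290. 276.]
side dispenser 0.59 [0.629 0.    0.089] [299. 188.]
side cup_pad 0.76 [0.625 0.002 0.086] [300. 189.]
side knob_grip 0.64 [ 0.638 -0.029  0.126] [300. 176.]
side tray 0.7 [ 0.576 -0.274  0.011] [333. 176.]
side jar 0.75 [ 0.577 -0.273  0.014] [333. 175.]
side jar 0.6 [0.724 0.231 0.082] [251. 215.]
side carton 0.7 [ 0.773 -0.132  0.1  ] [279. 164.]
side carton 0.58 [ 0.641 -0.029  0.125] [299. 176.]
side carton 0.22 [0.493 0.421 0.013] [290. 277.]
side bell 0.43 [0.777 0.013 0.031] [264. 195.]
top [0.392 0.139 1.525]
top cup_pink 0.92 [0.362 0.048 0.016] [347. 248.]
top cup_pink 0.84 [0.488 0.233 0.067] [298. 214.]
top cup_pink 0.84 [0.541 0.653 0.034] [191. 200.]
top cup_pink 0.78 [0.227 0.238 0.02 ] [298. 2
[... 649 characters left out ...]
1] [375. 166.]
top tray 0.66 [ 0.522 -0.355  0.016] [451. 206.]
top tray 0.33 [0.487 0.234 0.064] [298. 214.]
top jar 0.88 [0.722 0.198 0.131] [307. 148.]
top jar 0.24 [ 0.651 -0.04   0.183] [375. 165.]
top carton 0.97 [ 0.743 -0.162  0.1  ] [405. 145.]
top bell 0.91 [0.792 0.002 0.031] [359. 137.]
{'time_s': 1.2, 'joint_positions': [59.159, 30.223, 82.086, 0.001, 67.69, -10.225], 'qvel': [-0.08, 0.099, -0.015, 0.115, -0.107, -0.019], 'tau': [0.0, -44.002, -17.698, 0.063, 0.051, -0.0], 'position': [0.22, 0.585, 0.24], 'tcp_rot': [[-0.936, 0.352, 0.0], [0.352, 0.936, 0.0], [0.0, 0.0, -1.0]], 'force': [-0.2, 0.129, 0.893], 'moment': [-0.018, -0.018, -0.009], 'grasp_force': 0.0, 'opening': 1.0}
```

```bash
python3 -c "
import cv2
t=cv2.imread('pics/top0.png');cv2.imwrite('pics/t1.png',cv2.resize(t[110:310,170:500],None,fx=2.4,fy=2.4,interpolation=2))
t=cv2.imread('pics/side0.png');cv2.imwrite('pics/s1.png',cv2.resize(t[130:350,180:440],None,fx=2.7,fy=2.7,interpolation=2))"
```

```text
(no output)
```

View pics/t1.png

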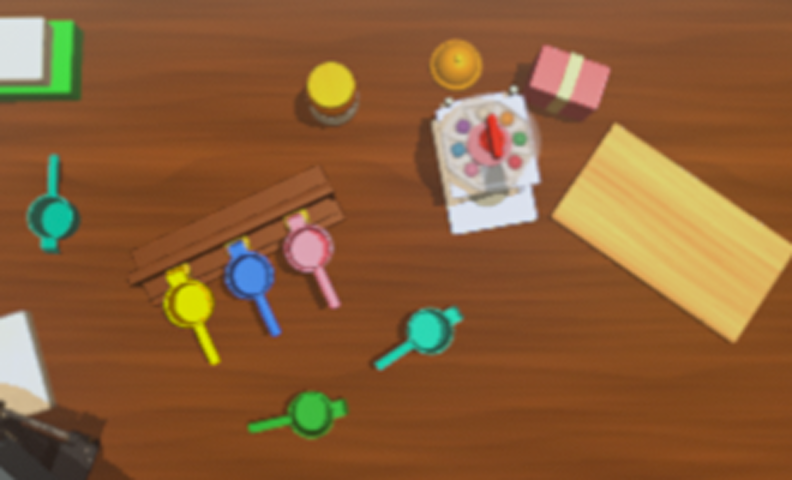

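View pics/s1.png

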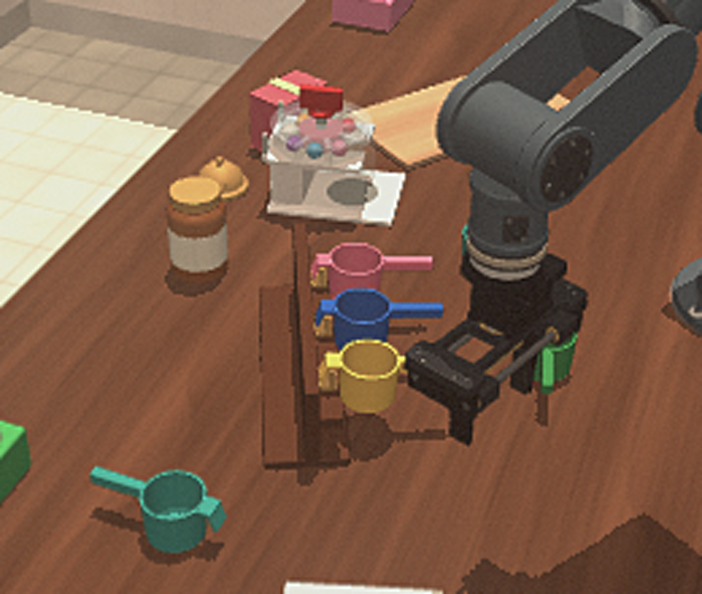

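The top crop shows all three ordered cups on the stand: pink at (308,248), blue (248,275), yellow (188,302). The look-alikes are turquoise (52,215) and (430,330), and green (312,413). They have the wrong colours and are not on the hooks, so they stay out of the job. The dispenser knob is at (493,137), with the tray to its right. I'll fit poses by silhouette in both views.

```bash
cat > fit.py <<'E'
from h import *
from scipy.optimize import minimize
from scipy.spatial.transform import Rotation as Ro
S=4
def circ(r,z,n=40): a=np.linspace(0,2*np.pi,n,False); return np.c_[r*np.cos(a),r*np.sin(a),0*a+z]
def box(x0,x1,y0,y1,z0,z1): return np.array([[x,y,z] for x in(x0,x1) for y in(y0,y1) for z in(z0,z1)])
tab=np.array([[x,y,z] for y in(-.012,.012) for x,z in((.03,.055),(.03,.047),(.057,.033),(.05,.05),(.05,.033))])
CUP=[np.r_[circ(.036,.055),circ(.033,0)],box(-.1,-.033,-.007,.007,.038,.054)]
KNOB=[box(-.032,.032,-.007,.007,-.018,.018)]
TRAY=[box(-.095,.095,-.18,.18,0,.014)]
PAD=[circ(.039,0)]
def mask(c,name):
    hsv=cv2.cvtColor(c["frame"],cv2.COLOR_RGB2HSV).astype(int); h,s,v=hsv[...,0],hsv[...,1],hsv[...,2]
    return {"cup_pink":((h>165)|(h<3))&(s>70)&(s<150)&(v>120),"cup_yellow":(h>22)&(h<34)&(s>150)&(v>90),
      "cup_blue":(h>102)&(h<122)&(s>120)&(v>70),"knob":((h>174)|(h<5))&(s>185)&(v>100),"tray":(h>12)&(h<23)&(s>70)&(s<165)&(v>150)}[name]
def near(m,uv,r):
    o=np.zeros(m.shape,np.uint8); cv2.circle(o,tuple(int(round(a)) for a in uv),int(r),1,-1)
    n,l,st,_=cv2.connectedComponentsWithStats((m&(o>0)).astype(np.uint8))
    return l==1+np.argmax(st[1:,4]) if n>1 else m&False
def render(c,parts,p,shape):
    x,y,z,a=p; R=Ro.from_euler("z",a).as_matrix(); img=np.zeros((shape[0]*S,shape[1]*S),np.uint8)
    for P in parts:
        uv=np.array([proj(c,R@q+[x,y,z]) for q in P]); h=cv2.convexHull((((uv+.5)*S-.5)*16).astype(np.int32))
        cv2.fillConvexPoly(img,h,1,shift=4)
    return img
def fit(views,parts,p0,fixz=True):
    """views: list of (cam,mask)."""
    crops=[]
    for c,m in views: crops.append((c,cv2.resize(m.astype(np.float32),None,fx=S,fy=S,interpolation=cv2.INTER_LINEAR)>.5,m.shape))
    def cost(q):
        p=[q[0],q[1],p0[2] if fixz else q[3],q[2]]; t=0
        for c,m,sh in crops:
            r=render(c,parts,p,sh)>0; t+=1-(r&m).sum()/max(1,(r|m).sum())
        return t/len(crops)
    q0=[p0[0],p0[1],p0[3]]+([] if fixz else [p0[2]]); n=len(q0)
    sim=np.vstack([q0]+[np.array(q0)+d*k for d,k in zip(np.eye(n),[.012,.012,.15,.01])])
    b=minimize(cost,q0,method="Nelder-Mead",options=dict(initial_simplex=sim,xatol=1e-4,fatol=1e-4,maxiter=150))
    return np.r_[b.x,b.fun]
E
cat > b.py <<'E'
from fit import *
T=cap("top");Sd=cap("side")
def run(n,parts,p0,rt,rs,zc):
    c0=[p0[0],p0[1],p0[2]+zc]; vt=(T,near(mask(T,n),proj(T,c0),rt)); vs=(Sd,near(mask(Sd,n),proj(Sd,c0),rs))
    print(n,"px",vt[1].sum(),vs[1].sum(),"top",np.round(fit([vt],parts,p0),4),"side",np.round(fit([vs],parts,p0),4),"both+z",np.round(fit([vt,vs],parts,p0,False),4),flush=True)
run("cup_pink",CUP,[.487,.228,.05,.4],45,70,.03)
run("cup_blue",CUP,[.447,.318,.05,.4],45,70,.03)
run("cup_yellow",CUP,[.40,.415,.05,.4],45,70,.03)
run("knob",KNOB,[.647,-.04,.166,.14],20,30,0)
run("tray",TRAY,[.522,-.355,0,-.6],80,90,0)
E
python3 b.py
```

```text
cup_pink px 299 441 top [0.4886 0.2332 0.4521 0.3562] side [0.4909 0.2365 0.344  0.3003] both+z [0.4904 0.2338 0.4477 0.0444 0.3334]
cup_blue px 372 207 top [0.4496 0.3236 0.4425 0.1667] side [0.4474 0.3289 0.3786 0.728 ] both+z [0.4499 0.3234 0.4213 0.0431 0.4485]
cup_yellow px 487 2 top [0.4047 0.4162 0.4531 0.1734] side [0.4559 0.3041 1.2555 0.9969] both+z [0.4047 0.4155 0.4482 0.053  0.5848]
knob px 74 4 top [ 0.65   -0.0404  0.2603  0.5   ] side [ 0.6719 -0.0992  0.3658  0.9759] both+z [ 0.6468 -0.0412  0.2321  0.1665  0.738 ]
tray px 2949 606 top [ 0.5232 -0.3573 -0.6116  0.3542] side [ 0.5416 -0.3689 -0.4945  0.6637] both+z [ 0.5235 -0.3582 -0.6094 -0.0038  0.512 ]
```

```bash
cat > c.py <<'E'
from fit import *
T=cap("top");Sd=cap("side")
hs={k:cv2.cvtColor(c["frame"],cv2.COLOR_RGB2HSV) for k,c in(("top",T),("side",Sd))}
for n in "cup_pink cup_yellow cup_blue knob tray".split():
    for k,c in(("top",T),("side",Sd)):
        for r in finder.outline_of(k,{"knob":"knob_grip"}.get(n,n))[:3]:
            m=r["pixels"]; v,u=np.nonzero(m); 
            if len(u)==0: continue
            q=hs[k][m]; q=q.astype(int); q[:,0]=(q[:,0]+30)%180
            print(n,k,round(r["confidence"],2),len(u),(round(u.mean()),round(v.mean())),"hsv(+30) 5/50/95:",np.percentile(q,[5,50,95],axis=0).astype(int).tolist())
E
python3 c.py
```

```text
cup_pink top 0.8 329 (298, 283) hsv(+30) 5/50/95: [[78, 167, 89], [89, 170, 171], [90, 177, 188]]
cup_pink top 0.78 393 (299, 215) hsv(+30) 5/50/95: [[21, 66, 151], [24, 83, 215], [30, 137, 222]]
cup_pink top 0.69 343 (347, 249) hsv(+30) 5/50/95: [[108, 129, 97], [114, 197, 190], [114, 211, 216]]
cup_pink side 0.93 438 (314, 228) hsv(+30) 5/50/95: [[23, 89, 124], [28, 126, 149], [30, 135, 243]]
cup_pink side 0.87 893 (242, 317) hsv(+30) 5/50/95: [[49, 71, 79], [111, 112, 93], [113, 143, 189]]
cup_pink side 0.67 204 (385, 264) hsv(+30) 5/50/95: [[77, 99, 59], [87, 113, 83], [92, 127, 172]]
cup_yellow top 0.75 396 (249, 237) hsv(+30) 5/50/95: [[53, 255, 141], [60, 255, 214], [61, 255, 226]]
cup_blue top 0.97 402 (274, 226) hsv(+30) 5/50/95: [[137, 87, 116], [138, 167, 201], [145, 173, 229]]
cup_blue top 0.72 2190 (372, 176) hsv(+30) 5/50/95: [[27, 8, 144], [47, 24, 202], [142, 160, 237]]
cup_blue side 0.6 577 (316, 246) hsv(+30) 5/50/95: [[46, 66, 79], [142, 120, 95], [145, 162, 208]]
cup_blue side 0.18 622 (333, 177) hsv(+30) 5/50/95: [[43, 103, 114], [46, 111, 227], [49, 122, 240]]
knob top 0.53 105 (374, 167) hsv(+30) 5/50/95: [[30, 136, 131], [33, 197, 189], [33, 210, 225]]
knob side 0.75 364 (298, 177) hsv(+30) 5/50/95: [[29, 45, 105], [33, 87, 143], [66, 182, 227]]
tray top 0.81 4543 (451, 207) hsv(+30) 5/50/95: [[47, 130, 191], [51, 140, 222], [55, 155, 223]]
tray side 0.79 669 (335, 176) hsv(+30) 5/50/95: [[43, 102, 116], [46, 111, 227], [49, 123, 242]]
tray side 0.34 326 (282, 167) hsv(+30) 5/50/95: [[28, 76, 123], [30, 125, 203], [64, 138, 245]]
```

```bash
python3 - <<'E'
s=open('fit.py').read()
i=s.index("    return {\"cup_pink\""); j=s.index("def near")
s=s[:i]+'''    g=(h+30)%180
    return {"cup_pink":(g>18)&(g<32)&(s>58)&(s<150)&(v>115),"cup_yellow":(g>50)&(g<64)&(s>185)&(v>90),
      "cup_blue":(g>133)&(g<150)&(s>75)&(v>70),"knob":(g>26)&(g<36)&(s>150)&(v>100),"tray":(g>40)&(g<58)&(s>85)&(s<165)&(v>160)}[name]
'''+s[j:]
s=s.replace(".038,.054)]\nKNOB",".038,.054),tab]\nKNOB").replace("-.033,-.007","-.03,-.007")
open('fit.py','w').write(s)
b=open('b.py').read().replace("45,70,.03","30,50,.03").replace("80,90,0","60,60,0").replace('run("cup_pink"','''for n,c in(("t",T),("s",Sd)):
    im=c["frame"][:,:,::-1].copy()
    for k,col in(("cup_pink",(255,255,255)),("cup_yellow",(0,0,0)),("cup_blue",(0,255,0)),("knob",(255,255,0)),("tray",(255,0,255))): im[mask(c,k)]=col
    cv2.imwrite(f"pics/m{n}.png",cv2.resize(im[110:350,170:520] if n=="t" else im[130:350,180:440],None,fx=2.2,fy=2.2))
run("cup_pink"''',1)
open('b.py','w').write(b)
E
python3 b.py; python3 -c "
import cv2,numpy as np
a=cv2.imread('pics/mt.png');b=cv2.imread('pics/ms.png');a=cv2.resize(a,(400,274));b=cv2.resize(b,(400,338));
o=np.zeros((338,800,3),np.uint8);o[:274,:400]=a;o[:,400:]=b;cv2.imwrite('pics/mm.png',o)"
```

```text
cup_pink px 417 441 top [0.4878 0.2326 0.4486 0.0825] side [0.4887 0.2388 0.3421 0.2685] both+z [0.4894 0.2332 0.4351 0.0447 0.1835]
cup_blue px 406 505 top [0.4469 0.3223 0.4443 0.0816] side [0.4467 0.3284 0.3749 0.243 ] both+z [0.4473 0.3229 0.4372 0.0444 0.1645]
cup_yellow px 514 0 top [0.4052 0.4159 0.45   0.1123] side [0.4   0.415 0.4   1.   ] both+z [0.4044 0.4154 0.4479 0.0518 0.5557]
knob px 109 157 top [ 0.6471 -0.0419  0.1354  0.3812] side [ 0.645  -0.0334  0.1964  0.2062] both+z [ 0.6491 -0.0432  0.1462  0.1607  0.293 ]
tray px 4449 595 top [ 0.5232 -0.3572 -0.616   0.0223] side [ 0.5502 -0.3683 -0.4623  0.6704] both+z [ 0.5225 -0.3582 -0.6059 -0.0036  0.3488]
```

View pics/mm.png

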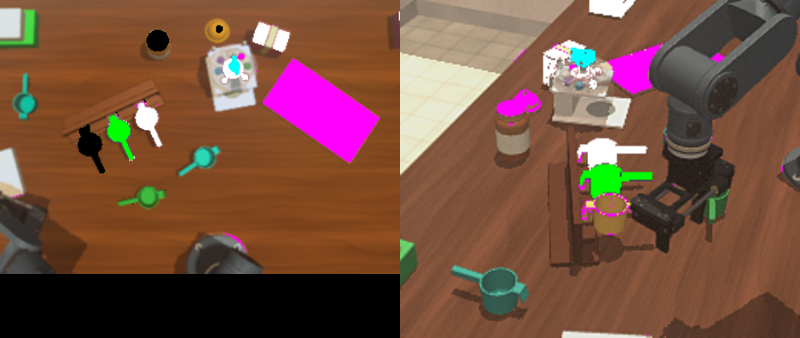

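Masks look right and the top-view fits for the cups and tray are good. Next I'll refine the dispenser pose with an overlay.

```bash
cat > d.py <<'E'
from fit import *
T=cap("top");Sd=cap("side")
a=atz(T,(359.6,207.1),.01);b=atz(T,(393.75,199.6),.01);print("front corners",a,b,"yaw deg",np.degrees(np.arctan2(*(a-b)[[0,1]]))*-1, np.linalg.norm(a-b))
print("pad side",atz(Sd,(310.4,200.4),.01))
p=np.array([.648,-.042,0]);y=.15
R=Ro.from_euler("z",y).as_matrix();out=[]
for c,(u,v) in((T,(340,140)),(Sd,(270,150))):
    F=6;im=cv2.resize(c["frame"][v:v+75,u:u+65,::-1],None,fx=F,fy=F,interpolation=2)
    def dr(P,col):
        q=np.array([proj(c,R@np.array(s)+p) for s in P]);q=((q-[u,v]+.5)*F-.5).astype(np.int32);cv2.polylines(im,[q],True,col,1)
    dr([[-.12,-.044,.01],[.07,-.044,.01],[.07,.044,.01],[-.12,.044,.01]],(0,255,0))
    dr(circ(.039,.01)+[-.048,0,0],(255,0,0)); dr(circ(.076,.126),(255,0,255)); dr(circ(.017,.093)+[-.048,0,0],(0,255,255))
    for z in(.148,.184): dr([[-.032,-.007,z],[.032,-.007,z],[.032,.007,z],[-.032,.007,z]],(255,255,0))
    out.append(im)
cv2.imwrite("pics/disp.png",np.hstack(out))
E
python3 d.py
```

```text
front corners [ 0.51814051 -0.00112743  0.01      ] [ 0.54761269 -0.1346009   0.01      ] yaw deg 12.451641035778364 0.13668860908769825
pad side [ 0.59765132 -0.04728655  0.01      ]
```

View pics/disp.png

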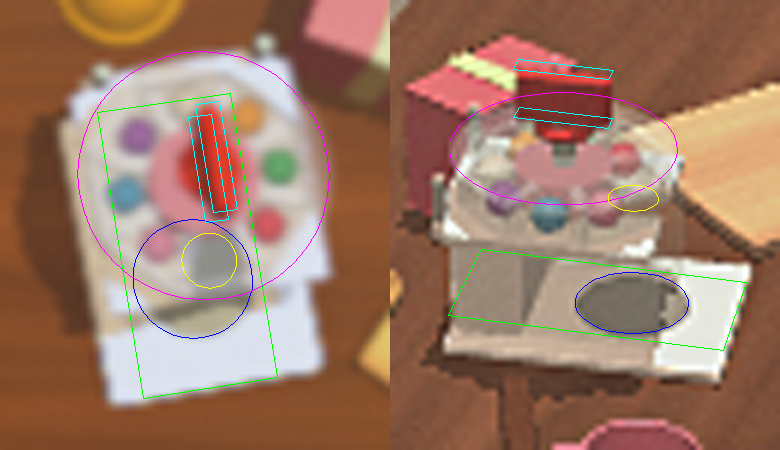

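The overlay shows the knob and pad circles matching in both views. The plate edges suggest a yaw of about 0.13 rad. I'll use dispenser (.648,-.043), yaw 7.5°, and start with the pink cup.

```bash
cat > plan.py <<'E'
import json,os,sys,numpy as np
F="cmd.json"
def load():
    return json.load(open(F)) if os.path.exists(F) else [.22,.585,.24,159.385]
def plan(legs,save=True):
    """legs: (x,y,z,yaw,rows[,fingers]); prints calls"""
    c=np.array(load())
    for L in legs:
        tgt=np.array(L[:4],float);n=L[4];st=c.copy();s=np.arange(1,n+1)/n
        f=s*s*(3-2*s) if n>3 else s
        path=st+f[:,None]*(tgt-st)
        for k in range(0,n,8):
            a=np.radians(c[3]);X=np.array([np.cos(a),np.sin(a)]);Y=np.array([np.sin(a),-np.cos(a)]);rows=[]
            for w in path[k:k+8]:
                d=w-c; rows.append([round(float(d[:2]@X),3),round(float(d[:2]@Y),3),round(float(-d[2]),3),0,0,round(float(-d[3]),1)])
            r=rows[-1]; c=np.array([*(c[:2]+r[0]*X+r[1]*Y),c[2]-r[2],c[3]-r[5]])
            print(json.dumps([rows]).replace(" ",""),"fingers",L[5] if len(L)>5 and k==0 else "-")
        print("->",np.round(c,4))
    if save: json.dump(c.tolist(),open(F,"w"))
E
python3 -c "
from plan import *
plan([(.41,.1965,.20,205,16,.04),(.41,.1965,.094,205,8),(.41,.1965,.094,205,6,0)])"
```

```text
[[[-0.004,-0.003,0.0,0,0,-0.5],[-0.014,-0.013,0.002,0,0,-2.0],[-0.029,-0.027,0.004,0,0,-4.2],[-0.049,-0.046,0.006,0,0,-7.1],[-0.073,-0.069,0.009,0,0,-10.6],[-0.1,-0.094,0.013,0,0,-14.4],[-0.128,-0.121,0.016,0,0,-18.6],[-0.157,-0.148,0.02,0,0,-22.8]]] fingers 0.04
[[[-0.016,-0.037,0.004,0,0,-4.3],[-0.032,-0.073,0.007,0,0,-8.4],[-0.047,-0.106,0.011,0,0,-12.2],[-0.06,-0.136,0.014,0,0,-15.7],[-0.072,-0.162,0.016,0,0,-18.6],[-0.08,-0.181,0.018,0,0,-20.9],[-0.086,-0.194,0.02,0,0,-22.3],[-0.088,-0.198,0.02,0,0,-22.8]]] fingers -
-> [4.10300e-01 1.96700e-01 2.00000e-01 2.04985e+02]
[[[0.0,-0.0,0.005,0,0,-0.0],[0.0,-0.0,0.017,0,0,-0.0],[0.0,-0.0,0.034,0,0,-0.0],[0.0,-0.0,0.053,0,0,-0.0],[0.0,-0.0,0.072,0,0,-0.0],[0.0,-0.0,0.089,0,0,-0.0],[0.0,-0.0,0.101,0,0,-0.0],[0.0,-0.0,0.106,0,0,-0.0]]] fingers -
-> [4.10300e-01 1.96700e-01 9.40000e-02 2.04985e+02]
[[[0.0,-0.0,-0.0,0,0,-0.0],[0.0,-0.0,-0.0,0,0,-0.0],[0.0,-0.0,0.0,0,0,-0.0],[0.0,-0.0,0.0,0,0,-0.0],[0.0,-0.0,0.0,0,0,-0.0],[0.0,-0.0,0.0,0,0,-0.0]]] fingers 0
-> [4.10300e-01 1.96700e-01 9.40000e-02 2.04985e+02]
```

Emit:
play_rows(
  motion=[
    [[-0.004,-0.003,0.0,0,0,-0.5],[-0.014,-0.013,0.002,0,0,-2.0],[-0.029,-0.027,0.004,0,0,-4.2],[-0.049,-0.046,0.006,0,0,-7.1],[-0.073,-0.069,0.009,0,0,-10.6],[-0.1,-0.094,0.013,0,0,-14.4],[-0.128,-0.121,0.016,0,0,-18.6],[-0.157,-0.148,0.02,0,0,-22.8]],
  ],
  fingers=0.04,
)

```text
time_s: 2.77
position: [0.3152, 0.3896, 0.2197]
tcp_rot: [[-0.999, -0.043, 0.001], [-0.043, 0.999, 0.0], [-0.001, 0.0, -1.0]]
force: [0.0, -0.2, 0.2]
opening: 0.505
grasp_force: 0.0
```

Emit:
play_rows(
  motion=[
    [[-0.016,-0.037,0.004,0,0,-4.3],[-0.032,-0.073,0.007,0,0,-8.4],[-0.047,-0.106,0.011,0,0,-12.2],[-0.06,-0.136,0.014,0,0,-15.7],[-0.072,-0.162,0.016,0,0,-18.6],[-0.08,-0.181,0.018,0,0,-20.9],[-0.086,-0.194,0.02,0,0,-22.3],[-0.088,-0.198,0.02,0,0,-22.8]],
  ],
)

```text
time_s: 3.43
position: [0.4114, 0.1946, 0.1995]
tcp_rot: [[-0.907, -0.421, 0.0], [-0.421, 0.907, -0.001], [-0.0, -0.001, -1.0]]
force: [-0.3, -1.0, 1.0]
opening: 0.46
grasp_force: 0.0
```

```bash
cat > st.py <<'E'
from h import *
s=bot.read_state();R=np.array(s["tcp_rot"]);print(round(s["time_s"],2),np.round(s["position"],4),"yaw",round(np.degrees(np.arctan2(R[1,0],R[0,0]))%360,2),"tilt",np.round(R[2],3),"F",np.round(s["force"],2),"M",np.round(s["moment"],3),"open",round(s["opening"],3),"g",round(s["grasp_force"],1),"j6",round(s["joint_positions"][5]))
E
cat > cups.py <<'E'
from fit import *
import sys
def cups(where,both=False):
    T=cap("top"); vs=[T]
    for n,p0 in where.items():
        c0=[p0[0],p0[1],p0[2]+.03]; v=[(T,near(mask(T,n),proj(T,c0),34))]
        print(n,"px",v[0][1].sum(),np.round(fit(v,CUP,p0),4))
E
python3 st.py; python3 -c "
from cups import *
cups({'cup_pink':[.4878,.2326,.05,.44],'cup_blue':[.447,.322,.05,.44],'cup_yellow':[.405,.416,.05,.44]})"
```

```text
3.43 [0.4114 0.1946 0.1995] yaw 204.87 tilt [-0.    -0.001 -1.   ] F [-0.33 -0.97  1.03] M [0.079 0.032 0.023] open 0.46 g 0.0 j6 -104
cup_pink px 292 [0.4906 0.2328 0.468  0.3235]
cup_blue px 295 [0.4487 0.3234 0.4459 0.3279]
cup_yellow px 518 [0.4053 0.416  0.4445 0.1148]
```

Emit:
play_rows(
  motion=[
    [[0,0,0.005,0,0,0],[0,0,0.017,0,0,0],[0,0,0.034,0,0,0],[0,0,0.053,0,0,0],[0,0,0.072,0,0,0],[0,0,0.089,0,0,0],[0,0,0.101,0,0,0],[0,0,0.106,0,0,0]],
  ],
)

```text
time_s: 4.15
position: [0.4087, 0.1975, 0.092]
tcp_rot: [[-0.906, -0.424, -0.003], [-0.424, 0.906, -0.0], [0.003, 0.001, -1.0]]
force: [-0.9, 0.1, 0.1]
opening: 0.457
grasp_force: 0.0
```

Emit:
play_rows(
  motion=[
    [[0,0,0,0,0,0],[0,0,0,0,0,0],[0,0,0,0,0,0],[0,0,0,0,0,0],[0,0,0,0,0,0],[0,0,0,0,0,0]],
  ],
  fingers=0,
)

```text
time_s: 4.65
position: [0.4108, 0.1968, 0.0942]
tcp_rot: [[-0.906, -0.422, 0.002], [-0.422, 0.906, 0.0], [-0.002, -0.0, -1.0]]
force: [0.4, 0.8, -0.2]
opening: 0.159
grasp_force: 30.0
```

```bash
python3 st.py; python3 -c "
from plan import *
plan([(.41,.1965,.214,205,10),(.429,-.072,.16,187.5,24),(.429,-.072,.057,187.5,8)])"
```

```text
4.65 [0.4108 0.1968 0.0942] yaw 204.99 tilt [-0.002 -0.    -1.   ] F [ 0.39  0.76 -0.23] M [ 0.175 -0.036  0.002] open 0.159 g 30.0 j6 -104
[[[0.0,-0.0,-0.003,0,0,-0.0],[0.0,-0.0,-0.012,0,0,-0.0],[0.0,-0.0,-0.026,0,0,-0.0],[0.0,-0.0,-0.042,0,0,-0.0],[0.0,-0.0,-0.06,0,0,-0.0],[0.0,-0.0,-0.078,0,0,-0.0],[0.0,-0.0,-0.094,0,0,-0.0],[0.0,-0.0,-0.108,0,0,-0.0]]] fingers -
[[[0.0,-0.0,-0.009,0,0,-0.0],[0.0,-0.0,-0.012,0,0,-0.0]]] fingers -
-> [4.10300e-01 1.96700e-01 2.14000e-01 2.04985e+02]
[[[0.0,-0.001,0.0,0,0,0.1],[0.002,-0.005,0.001,0,0,0.3],[0.004,-0.011,0.002,0,0,0.8],[0.007,-0.019,0.004,0,0,1.3],[0.011,-0.028,0.006,0,0,2.0],[0.015,-0.039,0.008,0,0,2.7],[0.02,-0.052,0.011,0,0,3.6],[0.025,-0.065,0.014,0,0,4.5]]] fingers -
[[[0.004,-0.015,0.003,0,0,1.0],[0.009,-0.03,0.006,0,0,2.1],[0.014,-0.046,0.01,0,0,3.2],[0.018,-0.062,0.013,0,0,4.2],[0.023,-0.078,0.016,0,0,5.3],[0.028,-0.094,0.02,0,0,6.4],[0.032,-0.11,0.023,0,0,7.5],[0.037,-0.125,0.026,0,0,8.5]]] fingers -
[[[0.002,-0.014,0.003,0,0,0.9],[0.004,-0.027,0.006,0,0,1.8],[0.005,-0.039,0.008,0,0,2.5],[0.007,-0.049,0.01,0,0,3.2],[0.008,-0.057,0.012,0,0,3.7],[0.009,-0.063,0.013,0,0,4.1],[0.009,-0.067,0.014,0,0,4.4],[0.01,-0.069,0.014,0,0,4.5]]] fingers -
-> [ 4.28700e-01 -7.24000e-02  1.60000e-01  1.87485e+02]
[[[-0.0,0.0,0.004,0,0,-0.0],[-0.0,0.0,0.016,0,0,-0.0],[-0.0,0.0,0.033,0,0,-0.0],[-0.0,0.0,0.052,0,0,-0.0],[-0.0,0.0,0.07,0,0,-0.0],[-0.0,0.0,0.087,0,0,-0.0],[-0.0,0.0,0.099,0,0,-0.0],[-0.0,0.0,0.103,0,0,-0.0]]] fingers -
-> [ 4.28700e-01 -7.24000e-02  5.70000e-02  1.87485e+02]
```

Emit:
play_rows(
  motion=[
    [[0,0,-0.004,0,0,0],[0,0,-0.014,0,0,0],[0,0,-0.03,0,0,0],[0,0,-0.05,0,0,0],[0,0,-0.072,0,0,0],[0,0,-0.094,0,0,0],[0,0,-0.112,0,0,0],[0,0,-0.12,0,0,0]],
  ],
)

```text
time_s: 5.32
position: [0.4111, 0.1968, 0.2159]
tcp_rot: [[-0.906, -0.422, 0.004], [-0.422, 0.906, 0.001], [-0.004, -0.001, -1.0]]
force: [0.4, -0.2, -1.7]
opening: 0.16
grasp_force: 30.0
```

Emit:
play_rows(
  motion=[
    [[0.0,-0.001,0.0,0,0,0.1],[0.002,-0.005,0.001,0,0,0.3],[0.004,-0.011,0.002,0,0,0.8],[0.007,-0.019,0.004,0,0,1.3],[0.011,-0.028,0.006,0,0,2.0],[0.015,-0.039,0.008,0,0,2.7],[0.02,-0.052,0.011,0,0,3.6],[0.025,-0.065,0.014,0,0,4.5]],
  ],
)

```text
time_s: 5.98
position: [0.4146, 0.1258, 0.1986]
tcp_rot: [[-0.937, -0.348, -0.002], [-0.348, 0.937, -0.0], [0.002, 0.0, -1.0]]
force: [-0.4, -0.6, -1.4]
opening: 0.16
grasp_force: 30.0
```

Emit:
play_rows(
  motion=[
    [[0.004,-0.015,0.003,0,0,1.0],[0.009,-0.03,0.006,0,0,2.1],[0.014,-0.046,0.01,0,0,3.2],[0.018,-0.062,0.013,0,0,4.2],[0.023,-0.078,0.016,0,0,5.3],[0.028,-0.094,0.02,0,0,6.4],[0.032,-0.11,0.023,0,0,7.5],[0.037,-0.125,0.026,0,0,8.5]],
  ],
)

```text
time_s: 6.65
position: [0.4237, -0.0046, 0.1726]
tcp_rot: [[-0.979, -0.205, -0.002], [-0.205, 0.979, 0.0], [0.002, 0.001, -1.0]]
force: [1.1, 0.3, 0.1]
opening: 0.158
grasp_force: 30.0
```

Emit:
play_rows(
  motion=[
    [[0.002,-0.014,0.003,0,0,0.9],[0.004,-0.027,0.006,0,0,1.8],[0.005,-0.039,0.008,0,0,2.5],[0.007,-0.049,0.01,0,0,3.2],[0.008,-0.057,0.012,0,0,3.7],[0.009,-0.063,0.013,0,0,4.1],[0.009,-0.067,0.014,0,0,4.4],[0.01,-0.069,0.014,0,0,4.5]],
  ],
)

```text
time_s: 7.32
position: [0.4289, -0.0729, 0.1593]
tcp_rot: [[-0.992, -0.129, -0.0], [-0.129, 0.992, 0.0], [0.0, 0.0, -1.0]]
force: [-0.5, 0.1, -1.2]
opening: 0.154
grasp_force: 30.0
```

```bash
python3 st.py; python3 - <<'E'
from cups import *
T=cap("top");S_=cap("side","pics/s2.png")
p0=[.514,-.061,.116,.131];c0=[.514,-.061,.146]
vt=(T,near(mask(T,"cup_pink"),proj(T,c0),36));vs=(S_,near(mask(S_,"cup_pink"),proj(S_,c0),45))
print(vt[1].sum(),vs[1].sum(),fit([vt],CUP,p0),fit([vs],CUP,p0),fit([vt,vs],CUP,p0,False))
cv2.imwrite("pics/s2.png",cv2.resize(S_["frame"][130:350,200:460,::-1],None,fx=2.7,fy=2.7,interpolation=2))
E
```

```text
7.32 [ 0.4289 -0.0729  0.1593] yaw 187.44 tilt [ 0.  0. -1.] F [-0.55  0.15 -1.17] M [ 0.029  0.113 -0.009] open 0.154 g 30.0 j6 -122
142 351 [ 0.51585455 -0.06298703 -1.04757139  0.69762477] [ 0.51237485 -0.05406198 -0.13433712  0.23687808] [ 0.51577514 -0.06395662 -0.10134095  0.10974073  0.46917174]
```

View pics/s2.png

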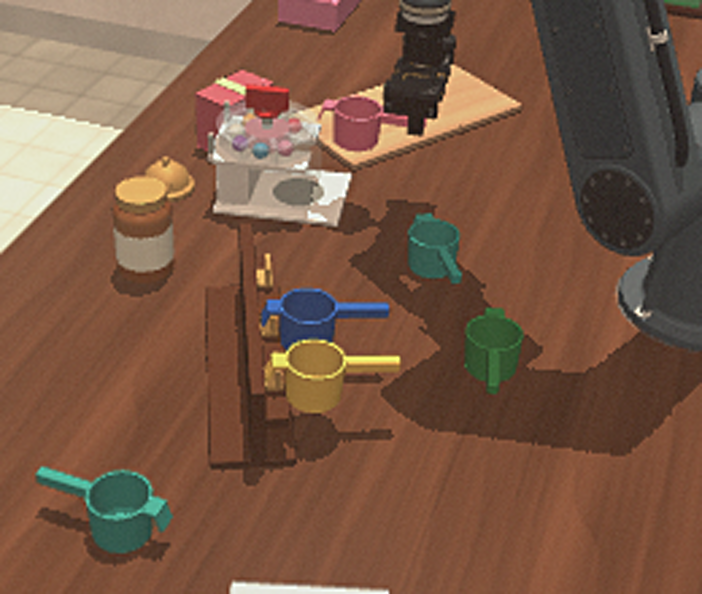

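The side crop shows pink held level at (355,120), in front of the dispenser, and blue (305,318) and yellow (315,375) still hanging. I'll lower it and slide it in.

```bash
python3 -c "
from plan import *
import json
json.dump([.4287,-.0724,.16,187.485],open(F,'w'))
plan([(.429,-.072,.060,187.5,8),(.5148,-.0603,.060,187.5,8),(.5148,-.0603,.054,187.5,3),(.5148,-.0603,.054,187.5,4,.04),(.5148,-.0603,.23,187.5,8),(.648,-.043,.23,187.5,8)])"
```

```text
[[[-0.0,0.0,0.004,0,0,-0.0],[-0.0,0.0,0.016,0,0,-0.0],[-0.0,0.0,0.032,0,0,-0.0],[-0.0,0.0,0.05,0,0,-0.0],[-0.0,0.0,0.068,0,0,-0.0],[-0.0,0.0,0.084,0,0,-0.0],[-0.0,0.0,0.096,0,0,-0.0],[-0.0,0.0,0.1,0,0,-0.0]]] fingers -
-> [ 4.28700e-01 -7.24000e-02  6.00000e-02  1.87485e+02]
[[[-0.004,0.0,-0.0,0,0,-0.0],[-0.014,0.0,-0.0,0,0,-0.0],[-0.028,0.0,-0.0,0,0,-0.0],[-0.043,0.0,-0.0,0,0,-0.0],[-0.059,0.001,-0.0,0,0,-0.0],[-0.073,0.001,-0.0,0,0,-0.0],[-0.083,0.001,-0.0,0,0,-0.0],[-0.087,0.001,-0.0,0,0,-0.0]]] fingers -
-> [ 5.14800e-01 -6.01000e-02  6.00000e-02  1.87485e+02]
[[[0.0,-0.0,0.002,0,0,-0.0],[0.0,-0.0,0.004,0,0,-0.0],[0.0,-0.0,0.006,0,0,-0.0]]] fingers -
-> [ 5.14800e-01 -6.01000e-02  5.40000e-02  1.87485e+02]
[[[0.0,-0.0,-0.0,0,0,-0.0],[0.0,-0.0,-0.0,0,0,-0.0],[0.0,-0.0,-0.0,0,0,-0.0],[0.0,-0.0,-0.0,0,0,-0.0]]] fingers 0.04
-> [ 5.14800e-01 -6.01000e-02  5.40000e-02  1.87485e+02]
[[[0.0,-0.0,-0.008,0,0,-0.0],[0.0,-0.0,-0.028,0,0,-0.0],[0.0,-0.0,-0.056,0,0,-0.0],[0.0,-0.0,-0.088,0,0,-0.0],[0.0,-0.0,-0.12,0,0,-0.0],[0.0,-0.0,-0.149,0,0,-0.0],[0.0,-0.0,-0.168,0,0,-0.0],[0.0,-0.0,-0.176,0,0,-0.0]]] fingers -
-> [ 5.14800e-01 -6.01000e-02  2.30000e-01  1.87485e+02]
[[[-0.006,-0.0,-0.0,0,0,-0.0],[-0.021,-0.0,-0.0,0,0,-0.0],[-0.042,-0.0,-0.0,0,0,-0.0],[-0.067,-0.0,-0.0,0,0,-0.0],[-0.092,-0.0,-0.0,0,0,-0.0],[-0.113,-0.0,-0.0,0,0,-0.0],[-0.128,-0.0,-0.0,0,0,-0.0],[-0.134,-0.0,-0.0,0,0,-0.0]]] fingers -
-> [ 6.47700e-01 -4.26000e-02  2.30000e-01  1.87485e+02]
```

Emit:
play_rows(
  motion=[
    [[0,0,0.004,0,0,0],[0,0,0.016,0,0,0],[0,0,0.032,0,0,0],[0,0,0.05,0,0,0],[0,0,0.068,0,0,0],[0,0,0.084,0,0,0],[0,0,0.096,0,0,0],[0,0,0.1,0,0,0]],
  ],
)

```text
time_s: 8.08
position: [0.428, -0.0716, 0.058]
tcp_rot: [[-0.991, -0.131, -0.003], [-0.131, 0.991, 0.001], [0.002, 0.002, -1.0]]
force: [-0.7, 0.0, -0.7]
opening: 0.159
grasp_force: 30.0
```

Emit:
play_rows(
  motion=[
    [[-0.004,0,0,0,0,0],[-0.014,0,0,0,0,0],[-0.028,0,0,0,0,0],[-0.043,0,0,0,0,0],[-0.059,0.001,0,0,0,0],[-0.073,0.001,0,0,0,0],[-0.083,0.001,0,0,0,0],[-0.087,0.001,0,0,0,0]],
  ],
)

```text
time_s: 8.75
position: [0.5181, -0.0602, 0.0607]
tcp_rot: [[-0.991, -0.131, 0.005], [-0.131, 0.991, -0.002], [-0.005, -0.002, -1.0]]
force: [0.9, 1.3, -1.3]
opening: 0.159
grasp_force: 30.0
```

Emit:
play_rows(
  motion=[
    [[0,0,0.002,0,0,0],[0,0,0.004,0,0,0],[0,0,0.006,0,0,0],[0,0,0.006,0,0,0]],
  ],
)

```text
time_s: 9.08
position: [0.5135, -0.06, 0.0535]
tcp_rot: [[-0.992, -0.13, -0.002], [-0.13, 0.992, 0.001], [0.002, 0.001, -1.0]]
force: [-2.1, 0.6, 4.4]
opening: 0.159
grasp_force: 30.0
```

```bash
python3 st.py; python3 - <<'E'
from cups import *
S_=cap("side")
cv2.imwrite("pics/s3.png",cv2.resize(S_["frame"][150:225,265:365,::-1],None,fx=6,fy=6,interpolation=2))
m=near(mask(S_,"cup_pink"),proj(S_,[.6,-.049,.03]),22);v,u=np.nonzero(m);print(m.sum(),u.min(),u.max(),v.min(),v.max())
for dx in(-.01,0,.01):
  r=render(S_,CUP[:1],[.6005+dx,-.0492,.01,.13],m.shape);v,u=np.nonzero(r[::1]);print(dx,u.min()/4,u.max()/4,v.min()/4,v.max()/4)
E
```

```text
9.08 [ 0.5135 -0.06    0.0535] yaw 187.46 tilt [ 0.002  0.001 -1.   ] F [-2.14  0.58  4.45] M [0.091 0.19  0.01 ] open 0.159 g 30.0 j6 -117
180 302 327 186 204
-0.01 304.0 321.75 185.0 205.25
0 301.5 319.25 184.5 204.75
0.01 299.25 317.0 184.0 204.25
```

View pics/s3.png

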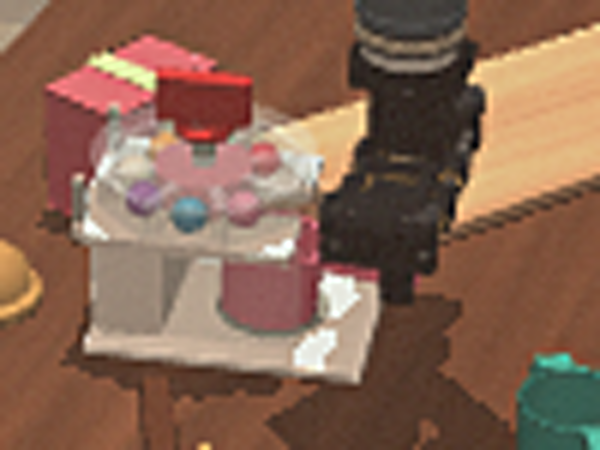

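The crop shows the pink cup at (268,275), centred on the grey disc. I'll release it, rise, and go over the knob.

Emit:
play_rows(
  motion=[
    [[0,0,0,0,0,0],[0,0,0,0,0,0],[0,0,0,0,0,0],[0,0,0,0,0,0]],
  ],
  fingers=0.04,
)

```text
time_s: 9.47
position: [0.5149, -0.0602, 0.0534]
tcp_rot: [[-0.992, -0.13, 0.0], [-0.13, 0.992, -0.0], [-0.0, -0.0, -1.0]]
force: [0.0, -0.3, -0.2]
opening: 0.374
grasp_force: 0.0
```

Emit:
play_rows(
  motion=[
    [[0,0,-0.008,0,0,0],[0,0,-0.028,0,0,0],[0,0,-0.056,0,0,0],[0,0,-0.088,0,0,0],[0,0,-0.12,0,0,0],[0,0,-0.148,0,0,0],[0,0,-0.168,0,0,0],[0,0,-0.176,0,0,0]],
  ],
)

```text
time_s: 10.13
position: [0.5165, -0.0605, 0.2334]
tcp_rot: [[-0.991, -0.131, 0.007], [-0.131, 0.991, -0.002], [-0.006, -0.003, -1.0]]
force: [0.3, -0.6, 0.4]
opening: 0.46
grasp_force: 0.0
```

Emit:
play_rows(
  motion=[
    [[-0.006,0,0,0,0,0],[-0.021,0,0,0,0,0],[-0.042,0,0,0,0,0],[-0.067,0,0,0,0,0],[-0.092,0,0,0,0,0],[-0.113,0,0,0,0,0],[-0.128,0,0,0,0,0],[-0.134,0,0,0,0,0]],
  ],
)

```text
time_s: 10.8
position: [0.6493, -0.0421, 0.227]
tcp_rot: [[-0.991, -0.131, -0.002], [-0.131, 0.991, 0.001], [0.001, 0.001, -1.0]]
force: [-0.1, 0.1, 0.4]
opening: 0.456
grasp_force: 0.0
```

```bash
python3 st.py; python3 -c "
from plan import *
plan([(.648,-.043,.168,187.5,8),(.648,-.043,.168,187.5,4,0),(.648,-.043,.168,142.5,8),(.648,-.043,.168,142.5,2,0.04),(.648,-.043,.24,142.5,6)])"
```

```text
10.8 [ 0.6493 -0.0421  0.227 ] yaw 187.52 tilt [ 0.001  0.001 -1.   ] F [-0.12  0.06  0.39] M [ 0.014  0.004 -0.018] open 0.456 g 0.0 j6 -111
[[[-0.0,-0.0,0.003,0,0,-0.0],[-0.0,-0.0,0.01,0,0,-0.0],[-0.0,-0.0,0.02,0,0,-0.0],[-0.0,-0.0,0.031,0,0,-0.0],[-0.0,-0.0,0.042,0,0,-0.0],[-0.0,-0.0,0.052,0,0,-0.0],[-0.0,-0.0,0.059,0,0,-0.0],[-0.0,-0.0,0.062,0,0,-0.0]]] fingers -
-> [ 6.47700e-01 -4.26000e-02  1.68000e-01  1.87485e+02]
[[[-0.0,-0.0,-0.0,0,0,-0.0],[-0.0,-0.0,-0.0,0,0,-0.0],[-0.0,-0.0,-0.0,0,0,-0.0],[-0.0,-0.0,-0.0,0,0,-0.0]]] fingers 0
-> [ 6.47700e-01 -4.26000e-02  1.68000e-01  1.87485e+02]
[[[-0.0,-0.0,-0.0,0,0,1.9],[-0.0,-0.0,-0.0,0,0,7.0],[-0.0,-0.0,-0.0,0,0,14.2],[-0.0,-0.0,-0.0,0,0,22.5],[-0.0,-0.0,-0.0,0,0,30.8],[-0.0,-0.0,-0.0,0,0,38.0],[-0.0,-0.0,-0.0,0,0,43.1],[-0.0,-0.0,-0.0,0,0,45.0]]] fingers -
-> [ 6.47700e-01 -4.26000e-02  1.68000e-01  1.42485e+02]
[[[-0.0,-0.0,-0.0,0,0,-0.0],[-0.0,-0.0,-0.0,0,0,-0.0]]] fingers 0.04
-> [ 6.47700e-01 -4.26000e-02  1.68000e-01  1.42485e+02]
[[[-0.0,-0.0,-0.005,0,0,-0.0],[-0.0,-0.0,-0.019,0,0,-0.0],[-0.0,-0.0,-0.036,0,0,-0.0],[-0.0,-0.0,-0.053,0,0,-0.0],[-0.0,-0.0,-0.067,0,0,-0.0],[-0.0,-0.0,-0.072,0,0,-0.0]]] fingers -
-> [ 6.47700e-01 -4.26000e-02  2.40000e-01  1.42485e+02]
```

Emit:
play_rows(
  motion=[
    [[0,0,0.003,0,0,0],[0,0,0.01,0,0,0],[0,0,0.02,0,0,0],[0,0,0.031,0,0,0],[0,0,0.042,0,0,0],[0,0,0.052,0,0,0],[0,0,0.059,0,0,0],[0,0,0.062,0,0,0]],
  ],
)

```text
time_s: 11.47
position: [0.6467, -0.0425, 0.1657]
tcp_rot: [[-0.992, -0.13, -0.003], [-0.13, 0.992, 0.001], [0.003, 0.001, -1.0]]
force: [-0.3, -0.1, -0.6]
opening: 0.46
grasp_force: 0.0
```

Emit:
play_rows(
  motion=[
    [[0,0,0,0,0,0],[0,0,0,0,0,0],[0,0,0,0,0,0],[0,0,0,0,0,0],[0,0,0,0,0,0]],
  ],
  fingers=0,
)

```text
time_s: 11.88
position: [0.648, -0.042, 0.1682]
tcp_rot: [[-0.992, -0.13, 0.001], [-0.13, 0.992, 0.001], [-0.001, 0.001, -1.0]]
force: [0.5, 9.8, 1.9]
opening: 0.165
grasp_force: 7.2
```

```bash
python3 st.py
```

```text
11.88 [ 0.648  -0.042   0.1682] yaw 187.46 tilt [-0.001  0.001 -1.   ] F [0.46 9.84 1.94] M [ 1.545 -0.028  0.096] open 0.165 g 7.2 j6 -111
```

Emit:
play_rows(
  motion=[
    [[0,0.001,0,0,0,0],[0,0.001,0,0,0,0],[0,0.001,0,0,0,0],[0,0.001,0,0,0,0]],
  ],
)

```text
time_s: 12.22
position: [0.6481, -0.0418, 0.1682]
tcp_rot: [[-0.991, -0.131, 0.001], [-0.131, 0.991, -0.0], [-0.001, -0.001, -1.0]]
force: [-0.3, -0.1, 2.9]
opening: 0.16
grasp_force: 29.6
```

Emit:
play_rows(
  motion=[
    [[0,0,0,0,0,6],[0,0,0,0,0,12],[0,0,0,0,0,18],[0,0,0,0,0,24],[0,0,0,0,0,30],[0,0,0,0,0,36],[0,0,0,0,0,42],[0,0,0,0,0,45]],
  ],
)

```text
time_s: 12.88
position: [0.648, -0.0418, 0.1682]
tcp_rot: [[-0.791, 0.612, 0.001], [0.612, 0.791, -0.0], [-0.001, 0.0, -1.0]]
force: [0.1, -0.2, 3.9]
opening: 0.155
grasp_force: 29.9
```

Emit:
play_rows(
  motion=[
    [[0,0,0,0,0,0],[0,0,0,0,0,0],[0,0,0,0,0,0]],
  ],
)

```text
time_s: 13.13
position: [0.648, -0.0418, 0.1682]
tcp_rot: [[-0.794, 0.608, 0.001], [0.608, 0.794, -0.0], [-0.001, 0.0, -1.0]]
force: [-0.6, 0.5, 5.5]
opening: 0.159
grasp_force: 29.8
```

```bash
python3 st.py
```

```text
13.13 [ 0.648  -0.0418  0.1682] yaw 142.57 tilt [-0.001  0.    -1.   ] F [-0.61  0.47  5.51] M [-0.002  0.083  0.283] open 0.159 g 29.8 j6 -66
```

Emit:
play_rows(
  motion=[
    [[0,0,0,0,0,0],[0,0,0,0,0,0],[0,0,0,0,0,0],[0,0,0,0,0,0]],
  ],
  fingers=0.04,
)

```text
time_s: 13.47
position: [0.6471, -0.0416, 0.1668]
tcp_rot: [[-0.793, 0.609, -0.001], [0.609, 0.793, 0.0], [0.001, -0.001, -1.0]]
force: [-0.1, 0.1, 0.2]
opening: 0.382
grasp_force: 0.0
```

Emit:
play_rows(
  motion=[
    [[0,0,-0.005,0,0,0],[0,0,-0.019,0,0,0],[0,0,-0.036,0,0,0],[0,0,-0.053,0,0,0],[0,0,-0.067,0,0,0],[0,0,-0.072,0,0,0]],
  ],
)

```text
time_s: 13.97
position: [0.6489, -0.0419, 0.2423]
tcp_rot: [[-0.793, 0.609, 0.004], [0.609, 0.793, -0.001], [-0.004, 0.002, -1.0]]
force: [-0.1, 0.5, 1.6]
opening: 0.461
grasp_force: 0.0
```

```bash
python3 st.py; python3 - <<'E'
from fit import *
import json
S_=cap("side")
cv2.imwrite("pics/s4.png",cv2.resize(S_["frame"][150:225,265:365,::-1],None,fx=6,fy=6,interpolation=2))
json.dump([.648,-.0417,.24,142.485],open("cmd.json","w"))
from plan import *
plan([(.5148,-.0603,.23,187.5,14),(.5148,-.0603,.054,187.5,8),(.5148,-.0603,.054,187.5,5,0),(.5148,-.0603,.058,187.5,2),(.41,-.074,.058,187.5,10),(.41,-.074,.16,187.5,8)])
E
```

```text
13.97 [ 0.6489 -0.0419  0.2423] yaw 142.49 tilt [-0.004  0.002 -1.   ] F [-0.15  0.45  1.62] M [-0.019 -0.012  0.01 ] open 0.461 g 0.0 j6 -66
[[[0.001,-0.001,0.0,0,0,-0.7],[0.005,-0.005,0.001,0,0,-2.5],[0.011,-0.011,0.001,0,0,-5.3],[0.019,-0.019,0.002,0,0,-8.9],[0.028,-0.028,0.003,0,0,-13.1],[0.037,-0.038,0.004,0,0,-17.7],[0.047,-0.048,0.005,0,0,-22.5],[0.057,-0.058,0.006,0,0,-27.3]]] fingers -
[[[0.013,-0.004,0.001,0,0,-4.6],[0.025,-0.008,0.002,0,0,-8.8],[0.035,-0.012,0.003,0,0,-12.4],[0.043,-0.014,0.003,0,0,-15.2],[0.049,-0.016,0.004,0,0,-17.1],[0.051,-0.017,0.004,0,0,-17.7]]] fingers -
-> [ 5.14300e-01 -6.07000e-02  2.30000e-01  1.87485e+02]
[[[-0.0,0.0,0.008,0,0,-0.0],[-0.0,0.0,0.027,0,0,-0.0],[-0.0,0.0,0.056,0,0,-0.0],[-0.0,0.0,0.088,0,0,-0.0],[-0.0,0.0,0.12,0,0,-0.0],[-0.0,0.0,0.148,0,0,-0.0],[-0.001,0.0,0.168,0,0,-0.0],[-0.001,0.0,0.176,0,0,-0.0]]] fingers -
-> [ 5.15300e-01 -6.05000e-02  5.40000e-02  1.87485e+02]
[[[0.0,0.0,-0.0,0,0,-0.0],[0.0,0.0,-0.0,0,0,-0.0],[0.0,0.0,-0.0,0,0,-0.0],[0.0,0.0,-0.0,0,0,-0.0],[0.0,0.0,-0.0,0,0,-0.0]]] fingers 0
-> [ 5.15300e-01 -6.05000e-02  5.40000e-02  1.87485e+02]
[[[0.0,0.0,-0.002,0,0,-0.0],[0.0,0.0,-0.004,0,0,-0.0]]] fingers -
-> [ 5.15300e-01 -6.05000e-02  5.80000e-02  1.87485e+02]
[[[0.003,0.0,-0.0,0,0,-0.0],[0.011,0.0,-0.0,0,0,-0.0],[0.023,0.0,-0.0,0,0,-0.0],[0.037,0.0,-0.0,0,0,-0.0],[0.053,0.0,-0.0,0,0,-0.0],[0.069,0.0,-0.0,0,0,-0.0],[0.083,0.0,-0.0,0,0,-0.0],[0.095,0.0,-0.0,0,0,-0.0]]] fingers -
[[[0.008,0.0,-0.0,0,0,-0.0],[0.011,0.0,-0.0,0,0,-0.0]]] fingers -
-> [ 4.10200e-01 -7.44000e-02  5.80000e-02  1.87485e+02]
[[[0.0,0.0,-0.004,0,0,-0.0],[0.0,0.0,-0.016,0,0,-0.0],[0.0,0.0,-0.032,0,0,-0.0],[0.0,0.0,-0.051,0,0,-0.0],[0.0,0.0,-0.07,0,0,-0.0],[0.0,0.0,-0.086,0,0,-0.0],[0.0,0.0,-0.098,0,0,-0.0],[0.0,0.0,-0.102,0,0,-0.0]]] fingers -
-> [ 4.10200e-01 -7.44000e-02  1.60000e-01  1.87485e+02]
```

View pics/s4.png

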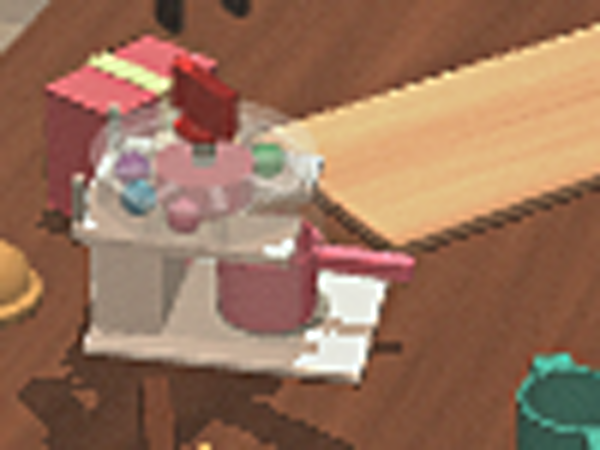

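The crop shows the paddle turned 45°, one cell emptied, and the cup undisturbed at (268,275). I'll regrip it.

Emit:
play_rows(
  motion=[
    [[0.001,-0.001,0,0,0,-0.7],[0.005,-0.005,0.001,0,0,-2.5],[0.011,-0.011,0.001,0,0,-5.3],[0.019,-0.019,0.002,0,0,-8.9],[0.028,-0.028,0.003,0,0,-13.1],[0.037,-0.038,0.004,0,0,-17.7],[0.047,-0.048,0.005,0,0,-22.5],[0.057,-0.058,0.006,0,0,-27.3]],
  ],
)

```text
time_s: 14.68
position: [0.5654, -0.0528, 0.232]
tcp_rot: [[-0.985, 0.173, -0.003], [0.173, 0.985, 0.001], [0.003, 0.0, -1.0]]
force: [-0.6, -0.0, 0.4]
opening: 0.459
grasp_force: 0.0
```

Emit:
play_rows(
  motion=[
    [[0.013,-0.004,0.001,0,0,-4.6],[0.025,-0.008,0.002,0,0,-8.8],[0.035,-0.012,0.003,0,0,-12.4],[0.043,-0.014,0.003,0,0,-15.2],[0.049,-0.016,0.004,0,0,-17.1],[0.051,-0.017,0.004,0,0,-17.7]],
  ],
)

```text
time_s: 15.18
position: [0.5117, -0.0602, 0.2282]
tcp_rot: [[-0.991, -0.131, -0.004], [-0.131, 0.991, 0.001], [0.004, 0.002, -1.0]]
force: [-0.4, 0.1, 0.0]
opening: 0.456
grasp_force: 0.0
```

Emit:
play_rows(
  motion=[
    [[0,0,0.008,0,0,0],[0,0,0.027,0,0,0],[0,0,0.056,0,0,0],[0,0,0.088,0,0,0],[0,0,0.12,0,0,0],[0,0,0.148,0,0,0],[-0.001,0,0.168,0,0,0],[-0.001,0,0.176,0,0,0]],
  ],
)

```text
time_s: 15.85
position: [0.5132, -0.0599, 0.0498]
tcp_rot: [[-0.992, -0.13, -0.005], [-0.13, 0.992, 0.002], [0.005, 0.003, -1.0]]
force: [0.2, 1.0, 0.0]
opening: 0.461
grasp_force: 0.0
```

Emit:
play_rows(
  motion=[
    [[0,0,0,0,0,0],[0,0,0,0,0,0],[0,0,0,0,0,0],[0,0,0,0,0,0],[0,0,0,0,0,0],[0,0,0,0,0,0]],
  ],
  fingers=0,
)

```text
time_s: 16.35
position: [0.5156, -0.0607, 0.0547]
tcp_rot: [[-0.991, -0.13, 0.002], [-0.13, 0.991, -0.001], [-0.002, -0.001, -1.0]]
force: [0.3, -0.6, 1.3]
opening: 0.159
grasp_force: 30.0
```

```bash
python3 st.py; python3 -c "
from plan import *
plan([(.3895,-.3973,.16,144.7,24),(.3895,-.3973,.058,144.7,8),(.3895,-.3973,.058,144.7,4,.04),(.3895,-.3973,.25,144.7,8)])"
```

```text
16.35 [ 0.5156 -0.0607  0.0547] yaw 187.48 tilt [-0.002 -0.001 -1.   ] F [ 0.25 -0.57  1.31] M [ 0.022  0.049 -0.059] open 0.159 g 30.0 j6 -117
[[[0.0,-0.002,-0.0,0,0,0.2],[0.001,-0.006,-0.0,0,0,0.8],[0.003,-0.014,-0.0,0,0,1.8],[0.005,-0.024,-0.0,0,0,3.2],[0.007,-0.036,-0.0,0,0,4.8],[0.01,-0.05,-0.0,0,0,6.7],[0.013,-0.065,-0.0,0,0,8.8],[0.016,-0.082,-0.0,0,0,11.1]]] fingers -
[[[0.0,-0.019,-0.0,0,0,2.4],[0.0,-0.038,-0.0,0,0,5.0],[0.0,-0.058,-0.0,0,0,7.6],[0.0,-0.078,-0.0,0,0,10.3],[0.0,-0.098,-0.0,0,0,13.0],[0.0,-0.118,-0.0,0,0,15.6],[0.0,-0.138,-0.0,0,0,18.1],[0.0,-0.156,-0.0,0,0,20.6]]] fingers -
[[[-0.006,-0.017,-0.0,0,0,2.3],[-0.012,-0.031,-0.0,0,0,4.4],[-0.017,-0.045,-0.0,0,0,6.3],[-0.021,-0.056,-0.0,0,0,7.9],[-0.024,-0.066,-0.0,0,0,9.2],[-0.027,-0.073,-0.0,0,0,10.2],[-0.029,-0.077,-0.0,0,0,10.9],[-0.029,-0.079,-0.0,0,0,11.1]]] fingers -
-> [  0.3892  -0.3974   0.16   144.685 ]
[[[-0.0,0.0,0.004,0,0,-0.0],[-0.0,0.0,0.016,0,0,-0.0],[-0.0,0.0,0.032,0,0,-0.0],[-0.0,0.0,0.051,0,0,-0.0],[-0.0,0.0,0.07,0,0,-0.0],[-0.0,0.0,0.086,0,0,-0.0],[-0.0,0.0,0.098,0,0,-0.0],[-0.0,0.0,0.102,0,0,-0.0]]] fingers -
-> [ 3.89200e-01 -3.97400e-01  5.80000e-02  1.44685e+02]
[[[-0.0,0.0,-0.0,0,0,-0.0],[-0.0,0.0,-0.0,0,0,-0.0],[-0.0,0.0,-0.0,0,0,-0.0],[-0.0,0.0,-0.0,0,0,-0.0]]] fingers 0.04
-> [ 3.89200e-01 -3.97400e-01  5.80000e-02  1.44685e+02]
[[[-0.0,0.0,-0.008,0,0,-0.0],[-0.0,0.0,-0.03,0,0,-0.0],[-0.0,0.0,-0.061,0,0,-0.0],[-0.0,0.0,-0.096,0,0,-0.0],[-0.0,0.0,-0.131,0,0,-0.0],[-0.0,0.0,-0.162,0,0,-0.0],[-0.0,0.0,-0.184,0,0,-0.0],[-0.0,0.0,-0.192,0,0,-0.0]]] fingers -
-> [  0.3892  -0.3974   0.25   144.685 ]
```

Emit:
play_rows(
  motion=[
    [[0,0,-0.002,0,0,0],[0,0,-0.004,0,0,0]],
  ],
)

```text
time_s: 16.52
position: [0.5147, -0.0605, 0.058]
tcp_rot: [[-0.991, -0.13, -0.0], [-0.13, 0.991, -0.0], [0.0, 0.0, -1.0]]
force: [0.2, -0.7, -1.9]
opening: 0.16
grasp_force: 30.0
```

Emit:
play_rows(
  motion=[
    [[0.003,0,0,0,0,0],[0.011,0,0,0,0,0],[0.023,0,0,0,0,0],[0.037,0,0,0,0,0],[0.053,0,0,0,0,0],[0.069,0,0,0,0,0],[0.083,0,0,0,0,0],[0.095,0,0,0,0,0]],
  ],
)

```text
time_s: 17.18
position: [0.4184, -0.0725, 0.0575]
tcp_rot: [[-0.991, -0.13, -0.002], [-0.13, 0.991, 0.001], [0.002, 0.001, -1.0]]
force: [-0.3, -0.2, -1.2]
opening: 0.155
grasp_force: 30.0
```

Emit:
play_rows(
  motion=[
    [[0.006,0,-0.004,0,0,0],[0.01,0,-0.016,0,0,0],[0.011,0,-0.032,0,0,0],[0.011,0,-0.051,0,0,0],[0.011,0,-0.07,0,0,0],[0.011,0,-0.086,0,0,0],[0.011,0,-0.098,0,0,0],[0.011,0,-0.102,0,0,0]],
  ],
)

```text
time_s: 17.85
position: [0.4104, -0.0746, 0.1614]
tcp_rot: [[-0.991, -0.13, 0.003], [-0.13, 0.991, -0.002], [-0.003, -0.002, -1.0]]
force: [1.1, -1.2, -1.7]
opening: 0.158
grasp_force: 30.0
```

Emit:
play_rows(
  motion=[
    [[0,-0.002,0,0,0,0.2],[0.001,-0.006,0,0,0,0.8],[0.003,-0.014,0,0,0,1.8],[0.005,-0.024,0,0,0,3.2],[0.007,-0.036,0,0,0,4.8],[0.01,-0.05,0,0,0,6.7],[0.013,-0.065,0,0,0,8.8],[0.016,-0.082,0,0,0,11.1]],
  ],
)

```text
time_s: 18.52
position: [0.4038, -0.1588, 0.1587]
tcp_rot: [[-0.998, 0.066, -0.002], [0.066, 0.998, 0.001], [0.002, 0.001, -1.0]]
force: [1.2, -0.6, -0.3]
opening: 0.153
grasp_force: 30.0
```

Emit:
play_rows(
  motion=[
    [[0,-0.019,0,0,0,2.4],[0,-0.038,0,0,0,5.0],[0,-0.058,0,0,0,7.6],[0,-0.078,0,0,0,10.3],[0,-0.098,0,0,0,13.0],[0,-0.118,0,0,0,15.6],[0,-0.138,0,0,0,18.1],[0,-0.156,0,0,0,20.6]],
  ],
)

```text
time_s: 19.18
position: [0.3938, -0.3156, 0.1585]
tcp_rot: [[-0.91, 0.414, -0.001], [0.414, 0.91, 0.001], [0.001, 0.0, -1.0]]
force: [0.1, -0.3, -1.8]
opening: 0.158
grasp_force: 30.0
```

Emit:
play_rows(
  motion=[
    [[-0.006,-0.017,0,0,0,2.3],[-0.012,-0.031,0,0,0,4.4],[-0.017,-0.045,0,0,0,6.3],[-0.021,-0.056,0,0,0,7.9],[-0.024,-0.066,0,0,0,9.2],[-0.027,-0.073,0,0,0,10.2],[-0.029,-0.077,0,0,0,10.9],[-0.029,-0.079,0,0,0,11.1]],
  ],
)

```text
time_s: 19.85
position: [0.389, -0.3979, 0.1596]
tcp_rot: [[-0.815, 0.579, 0.0], [0.579, 0.815, -0.0], [-0.0, -0.0, -1.0]]
force: [-0.1, 1.0, -1.2]
opening: 0.159
grasp_force: 30.0
```

```bash
python3 st.py; python3 - <<'E'
from fit import *
T=cap("top")
cv2.imwrite("pics/t2.png",cv2.resize(T["frame"][140:290,230:490,::-1],None,fx=3,fy=3,interpolation=2))
E
```

```text
19.85 [ 0.389  -0.3979  0.1596] yaw 144.64 tilt [-0. -0. -1.] F [-0.07  0.97 -1.18] M [-0.008  0.07   0.002] open 0.159 g 30.0 j6 -112
```

View pics/t2.png

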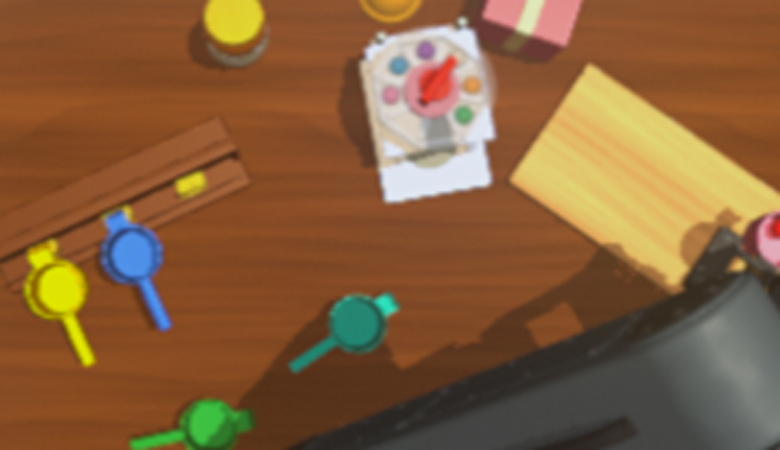

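The crop shows pink in the gripper at (775,235) with one red sweet inside. I'll place it on the tray, then head for blue.

Emit:
play_rows(
  motion=[
    [[0,0,0.004,0,0,0],[0,0,0.016,0,0,0],[0,0,0.032,0,0,0],[0,0,0.051,0,0,0],[0,0,0.07,0,0,0],[0,0,0.086,0,0,0],[0,0,0.098,0,0,0],[0,0,0.102,0,0,0]],
  ],
)

```text
time_s: 20.57
position: [0.3875, -0.3946, 0.056]
tcp_rot: [[-0.817, 0.577, -0.004], [0.577, 0.817, 0.005], [0.006, 0.002, -1.0]]
force: [-5.1, 3.5, 9.1]
opening: 0.155
grasp_force: 30.0
```

Emit:
play_rows(
  motion=[
    [[0,0,0,0,0,0],[0,0,0,0,0,0],[0,0,0,0,0,0]],
  ],
)

```text
time_s: 20.82
position: [0.3893, -0.3975, 0.058]
tcp_rot: [[-0.816, 0.578, 0.001], [0.578, 0.816, -0.001], [-0.001, -0.0, -1.0]]
force: [1.1, 0.6, -2.0]
opening: 0.159
grasp_force: 30.0
```

Emit:
play_rows(
  motion=[
    [[0,0,0,0,0,0],[0,0,0,0,0,0],[0,0,0,0,0,0],[0,0,0,0,0,0]],
  ],
  fingers=0.04,
)

```text
time_s: 21.15
position: [0.389, -0.3977, 0.0579]
tcp_rot: [[-0.816, 0.578, 0.001], [0.578, 0.816, -0.001], [-0.001, -0.0, -1.0]]
force: [0.2, 0.1, -0.3]
opening: 0.372
grasp_force: 0.0
```

Emit:
play_rows(
  motion=[
    [[0,0,-0.008,0,0,0],[0,0,-0.03,0,0,0],[0,0,-0.061,0,0,0],[0,0,-0.096,0,0,0],[0,0,-0.131,0,0,0],[0,0,-0.162,0,0,0],[0,0,-0.184,0,0,0],[0,0,-0.192,0,0,0]],
  ],
)

```text
time_s: 21.82
position: [0.3899, -0.3989, 0.2543]
tcp_rot: [[-0.816, 0.578, 0.005], [0.578, 0.816, -0.007], [-0.008, -0.003, -1.0]]
force: [0.7, 0.4, 0.2]
opening: 0.461
grasp_force: 0.0
```

```bash
python3 st.py; python3 - <<'E'
from cups import *
cups({'cup_blue':[.447,.322,.05,.44],'cup_yellow':[.405,.416,.05,.44],'cup_pink':[.46,-.447,.014,-.616]})
from plan import *
plan([(.45,-.07,.25,175,16),(.369,.2865,.20,205,16)])
E
```

```text
21.82 [ 0.3899 -0.3989  0.2543] yaw 144.69 tilt [-0.008 -0.003 -1.   ] F [0.73 0.38 0.18] M [-0.056  0.     0.018] open 0.461 g 0.0 j6 -112
cup_blue px 407 [0.4475 0.3227 0.4408 0.0828]
cup_yellow px 521 [0.405  0.4164 0.4351 0.1188]
cup_pink px 98 [ 0.4823 -0.4466 -1.3999  0.7792]
[[[0.002,0.003,-0.0,0,0,-0.3],[0.006,0.013,-0.0,0,0,-1.3],[0.013,0.028,-0.0,0,0,-2.8],[0.022,0.047,-0.0,0,0,-4.7],[0.032,0.07,-0.0,0,0,-7.0],[0.044,0.096,-0.0,0,0,-9.6],[0.057,0.123,-0.0,0,0,-12.3],[0.07,0.151,-0.0,0,0,-15.2]]] fingers -
[[[0.005,0.031,-0.0,0,0,-2.8],[0.01,0.06,-0.0,0,0,-5.5],[0.015,0.088,-0.0,0,0,-8.1],[0.019,0.113,-0.0,0,0,-10.4],[0.022,0.134,-0.0,0,0,-12.3],[0.025,0.15,-0.0,0,0,-13.8],[0.027,0.161,-0.0,0,0,-14.8],[0.028,0.164,-0.0,0,0,-15.1]]] fingers -
-> [ 4.49500e-01 -7.01000e-02  2.50000e-01  1.74985e+02]
[[[0.001,0.004,0.001,0,0,-0.3],[0.005,0.015,0.002,0,0,-1.3],[0.01,0.032,0.005,0,0,-2.8],[0.017,0.054,0.008,0,0,-4.7],[0.026,0.081,0.012,0,0,-7.0],[0.035,0.11,0.016,0,0,-9.5],[0.045,0.142,0.02,0,0,-12.2],[0.056,0.174,0.025,0,0,-15.0]]] fingers -
[[[0.001,0.034,0.005,0,0,-2.8],[0.003,0.067,0.009,0,0,-5.5],[0.004,0.098,0.013,0,0,-8.1],[0.006,0.126,0.017,0,0,-10.3],[0.007,0.149,0.02,0,0,-12.2],[0.008,0.167,0.023,0,0,-13.7],[0.008,0.178,0.024,0,0,-14.7],[0.008,0.183,0.025,0,0,-15.0]]] fingers -
-> [3.69300e-01 2.87000e-01 2.00000e-01 2.04985e+02]
```

Emit:
play_rows(
  motion=[
    [[0.002,0.003,0,0,0,-0.3],[0.006,0.013,0,0,0,-1.3],[0.013,0.028,0,0,0,-2.8],[0.022,0.047,0,0,0,-4.7],[0.032,0.07,0,0,0,-7.0],[0.044,0.096,0,0,0,-9.6],[0.057,0.123,0,0,0,-12.3],[0.07,0.151,0,0,0,-15.2]],
  ],
)

```text
time_s: 22.53
position: [0.4178, -0.2301, 0.2477]
tcp_rot: [[-0.94, 0.341, -0.003], [0.341, 0.94, 0.004], [0.004, 0.002, -1.0]]
force: [0.1, 0.5, -0.0]
opening: 0.456
grasp_force: 0.0
```

Emit:
play_rows(
  motion=[
    [[0.005,0.031,0,0,0,-2.8],[0.01,0.06,0,0,0,-5.5],[0.015,0.088,0,0,0,-8.1],[0.019,0.113,0,0,0,-10.4],[0.022,0.134,0,0,0,-12.3],[0.025,0.15,0,0,0,-13.8],[0.027,0.161,0,0,0,-14.8],[0.028,0.164,0,0,0,-15.1]],
  ],
)

```text
time_s: 23.2
position: [0.4477, -0.0672, 0.2484]
tcp_rot: [[-0.997, 0.083, -0.003], [0.083, 0.997, 0.002], [0.003, 0.002, -1.0]]
force: [0.6, -0.3, 0.3]
opening: 0.456
grasp_force: 0.0
```

Emit:
play_rows(
  motion=[
    [[0.001,0.004,0.001,0,0,-0.3],[0.005,0.015,0.002,0,0,-1.3],[0.01,0.032,0.005,0,0,-2.8],[0.017,0.054,0.008,0,0,-4.7],[0.026,0.081,0.012,0,0,-7.0],[0.035,0.11,0.016,0,0,-9.5],[0.045,0.142,0.02,0,0,-12.2],[0.056,0.174,0.025,0,0,-15.0]],
  ],
)

```text
time_s: 23.87
position: [0.408, 0.109, 0.2244]
tcp_rot: [[-0.985, -0.174, 0.0], [-0.174, 0.985, 0.0], [-0.0, -0.0, -1.0]]
force: [1.0, 0.4, 0.4]
opening: 0.46
grasp_force: 0.0
```

Emit:
play_rows(
  motion=[
    [[0.001,0.034,0.005,0,0,-2.8],[0.003,0.067,0.009,0,0,-5.5],[0.004,0.098,0.013,0,0,-8.1],[0.006,0.126,0.017,0,0,-10.3],[0.007,0.149,0.02,0,0,-12.2],[0.008,0.167,0.023,0,0,-13.7],[0.008,0.178,0.024,0,0,-14.7],[0.008,0.183,0.025,0,0,-15.0]],
  ],
)

```text
time_s: 24.53
position: [0.3684, 0.2879, 0.1993]
tcp_rot: [[-0.906, -0.424, -0.0], [-0.424, 0.906, -0.0], [0.0, 0.0, -1.0]]
force: [0.4, 0.0, 0.1]
opening: 0.458
grasp_force: 0.0
```

```bash
python3 st.py; python3 - <<'E'
from cups import *
cups({'cup_blue':[.447,.322,.05,.44],'cup_yellow':[.405,.416,.05,.44],'cup_pink':[.46,-.447,.014,-.616]})
from plan import *
plan([(.369,.2865,.094,205,8),(.369,.2865,.094,205,6,0),(.369,.2865,.214,205,8),(.429,-.072,.16,187.5,32),(.429,-.072,.06,187.5,8),(.5148,-.0595,.06,187.5,8),(.5148,-.0595,.054,187.5,4)])
E
```

```text
24.53 [0.3684 0.2879 0.1993] yaw 205.09 tilt [ 0.  0. -1.] F [0.41 0.02 0.11] M [0.089 0.043 0.041] open 0.458 g 0.0 j6 -91
cup_blue px 289 [0.4493 0.3235 0.4753 0.3393]
cup_yellow px 347 [0.4107 0.4179 0.35   0.3402]
cup_pink px 231 [ 0.4638 -0.4529 -0.6472  0.5152]
[[[0.0,-0.0,0.005,0,0,-0.0],[0.0,-0.0,0.017,0,0,-0.0],[0.0,-0.0,0.034,0,0,-0.0],[0.0,-0.0,0.053,0,0,-0.0],[0.0,-0.0,0.072,0,0,-0.0],[0.0,-0.0,0.089,0,0,-0.0],[0.0,-0.0,0.101,0,0,-0.0],[0.0,-0.0,0.106,0,0,-0.0]]] fingers -
-> [3.69300e-01 2.87000e-01 9.40000e-02 2.04985e+02]
[[[0.0,-0.0,-0.0,0,0,-0.0],[0.0,-0.0,-0.0,0,0,-0.0],[0.0,-0.0,0.0,0,0,-0.0],[0.0,-0.0,0.0,0,0,-0.0],[0.0,-0.0,0.0,0,0,-0.0],[0.0,-0.0,0.0,0,0,-0.0]]] fingers 0
-> [3.69300e-01 2.87000e-01 9.40000e-02 2.04985e+02]
[[[0.0,-0.0,-0.005,0,0,-0.0],[0.0,-0.0,-0.019,0,0,-0.0],[0.0,-0.0,-0.038,0,0,-0.0],[0.0,-0.0,-0.06,0,0,-0.0],[0.0,-0.0,-0.082,0,0,-0.0],[0.0,-0.0,-0.101,0,0,-0.0],[0.0,-0.0,-0.115,0,0,-0.0],[0.0,-0.0,-0.12,0,0,-0.0]]] fingers -
-> [  0.3693   0.287    0.214  204.985 ]
[[[0.0,-0.001,0.0,0,0,0.1],[0.001,-0.004,0.001,0,0,0.2],[0.002,-0.009,0.001
[... 988 characters left out ...]
0,0.016,0,0,-0.0],[-0.0,0.0,0.032,0,0,-0.0],[-0.0,0.0,0.05,0,0,-0.0],[-0.0,0.0,0.068,0,0,-0.0],[-0.0,0.0,0.084,0,0,-0.0],[-0.0,0.0,0.096,0,0,-0.0],[-0.0,0.0,0.1,0,0,-0.0]]] fingers -
-> [ 4.28700e-01 -7.22000e-02  6.00000e-02  1.87485e+02]
[[[-0.004,0.0,-0.0,0,0,-0.0],[-0.014,0.0,0.0,0,0,-0.0],[-0.028,0.0,0.0,0,0,-0.0],[-0.043,0.001,0.0,0,0,-0.0],[-0.059,0.001,0.0,0,0,-0.0],[-0.073,0.001,0.0,0,0,-0.0],[-0.083,0.001,0.0,0,0,-0.0],[-0.087,0.001,0.0,0,0,-0.0]]] fingers -
-> [ 5.14900e-01 -5.99000e-02  6.00000e-02  1.87485e+02]
[[[0.0,0.0,0.001,0,0,-0.0],[0.0,0.0,0.003,0,0,-0.0],[0.0,0.0,0.005,0,0,-0.0],[0.0,0.0,0.006,0,0,-0.0]]] fingers -
-> [ 5.14900e-01 -5.99000e-02  5.40000e-02  1.87485e+02]
```

Emit:
play_rows(
  motion=[
    [[0,0,0.005,0,0,0],[0,0,0.017,0,0,0],[0,0,0.034,0,0,0],[0,0,0.053,0,0,0],[0,0,0.072,0,0,0],[0,0,0.089,0,0,0],[0,0,0.101,0,0,0],[0,0,0.106,0,0,0]],
  ],
)

```text
time_s: 25.25
position: [0.3685, 0.2854, 0.092]
tcp_rot: [[-0.907, -0.42, -0.003], [-0.42, 0.907, -0.002], [0.003, -0.0, -1.0]]
force: [0.5, -0.5, -0.0]
opening: 0.459
grasp_force: 0.0
```

Emit:
play_rows(
  motion=[
    [[0,0,0,0,0,0],[0,0,0,0,0,0],[0,0,0,0,0,0],[0,0,0,0,0,0],[0,0,0,0,0,0],[0,0,0,0,0,0]],
  ],
  fingers=0,
)

```text
time_s: 25.75
position: [0.3693, 0.2873, 0.0941]
tcp_rot: [[-0.906, -0.422, 0.001], [-0.422, 0.906, 0.001], [-0.002, -0.0, -1.0]]
force: [0.0, -1.3, 0.2]
opening: 0.157
grasp_force: 30.0
```

Emit:
play_rows(
  motion=[
    [[0,0,-0.005,0,0,0],[0,0,-0.019,0,0,0],[0,0,-0.038,0,0,0],[0,0,-0.06,0,0,0],[0,0,-0.082,0,0,0],[0,0,-0.101,0,0,0],[0,0,-0.115,0,0,0],[0,0,-0.12,0,0,0]],
  ],
)

```text
time_s: 26.42
position: [0.3695, 0.2875, 0.2159]
tcp_rot: [[-0.906, -0.423, 0.004], [-0.423, 0.906, 0.002], [-0.004, -0.0, -1.0]]
force: [-0.1, -0.9, -0.9]
opening: 0.158
grasp_force: 30.0
```

Emit:
play_rows(
  motion=[
    [[0,-0.001,0,0,0,0.1],[0.001,-0.004,0.001,0,0,0.2],[0.002,-0.009,0.001,0,0,0.4],[0.004,-0.015,0.002,0,0,0.8],[0.006,-0.023,0.004,0,0,1.1],[0.009,-0.032,0.005,0,0,1.6],[0.012,-0.043,0.007,0,0,2.1],[0.015,-0.055,0.008,0,0,2.7]],
  ],
)

```text
time_s: 27.08
position: [0.3782, 0.2296, 0.2049]
tcp_rot: [[-0.926, -0.378, -0.001], [-0.378, 0.926, -0.001], [0.002, 0.0, -1.0]]
force: [-0.6, 0.6, -1.2]
opening: 0.156
grasp_force: 30.0
```

Emit:
play_rows(
  motion=[
    [[0.003,-0.013,0.002,0,0,0.7],[0.006,-0.027,0.005,0,0,1.4],[0.01,-0.041,0.007,0,0,2.1],[0.013,-0.057,0.009,0,0,2.8],[0.017,-0.072,0.011,0,0,3.6],[0.021,-0.089,0.014,0,0,4.4],[0.024,-0.105,0.016,0,0,5.2],[0.028,-0.122,0.019,0,0,6.0]],
  ],
)

```text
time_s: 27.75
position: [0.3988, 0.1058, 0.1862]
tcp_rot: [[-0.96, -0.279, -0.0], [-0.279, 0.96, -0.0], [0.001, 0.0, -1.0]]
force: [0.5, 0.1, -1.6]
opening: 0.162
grasp_force: 30.0
```

Emit:
play_rows(
  motion=[
    [[0.002,-0.017,0.003,0,0,0.9],[0.004,-0.033,0.005,0,0,1.7],[0.006,-0.05,0.008,0,0,2.5],[0.008,-0.066,0.01,0,0,3.3],[0.01,-0.082,0.012,0,0,4.0],[0.012,-0.097,0.014,0,0,4.7],[0.013,-0.111,0.017,0,0,5.4],[0.015,-0.124,0.019,0,0,6.1]],
  ],
)

```text
time_s: 28.42
position: [0.419, -0.0175, 0.1671]
tcp_rot: [[-0.985, -0.175, -0.001], [-0.175, 0.985, -0.0], [0.001, 0.0, -1.0]]
force: [-0.3, 0.5, -1.1]
opening: 0.157
grasp_force: 30.0
```

Emit:
play_rows(
  motion=[
    [[0,-0.012,0.001,0,0,0.5],[0,-0.023,0.003,0,0,1.1],[0,-0.033,0.004,0,0,1.5],[0.001,-0.041,0.006,0,0,1.9],[0.001,-0.048,0.007,0,0,2.3],[0.001,-0.053,0.007,0,0,2.5],[0.001,-0.056,0.008,0,0,2.6],[0.001,-0.057,0.008,0,0,2.7]],
  ],
)

```text
time_s: 29.08
position: [0.4285, -0.0725, 0.1595]
tcp_rot: [[-0.992, -0.13, 0.0], [-0.13, 0.992, 0.0], [-0.0, -0.0, -1.0]]
force: [-0.4, 1.1, -1.0]
opening: 0.16
grasp_force: 30.0
```

```bash
python3 st.py; python3 - <<'E'
from cups import *
S_=cap("side");T=cap("top")
p0=[.514,-.061,.116,.131];c0=[.514,-.061,.146]
vt=(T,near(mask(T,"cup_blue"),proj(T,c0),36));vs=(S_,near(mask(S_,"cup_blue"),proj(S_,c0),45))
print(vt[1].sum(),vs[1].sum(),fit([vs],CUP,p0),fit([vt,vs],CUP,p0,False))
c0=[.46,-.447,.04]
E
```

```text
29.08 [ 0.4285 -0.0725  0.1595] yaw 187.46 tilt [-0. -0. -1.] F [-0.4   1.07 -1.03] M [ 0.029  0.081 -0.017] open 0.16 g 30.0 j6 -122
324 358 [ 0.51191851 -0.05415434 -0.10230869  0.22190359] [ 0.51565001 -0.06314584  0.08965836  0.11019573  0.28087456]
```

Emit:
play_rows(
  motion=[
    [[0,0,0.004,0,0,0],[0,0,0.016,0,0,0],[0,0,0.032,0,0,0],[0,0,0.05,0,0,0],[0,0,0.068,0,0,0],[0,0,0.084,0,0,0],[0,0,0.096,0,0,0],[0,0,0.1,0,0,0]],
  ],
)

```text
time_s: 29.85
position: [0.4275, -0.0714, 0.058]
tcp_rot: [[-0.991, -0.131, -0.003], [-0.131, 0.991, 0.001], [0.003, 0.002, -1.0]]
force: [-0.7, 0.9, -1.3]
opening: 0.16
grasp_force: 30.0
```

Emit:
play_rows(
  motion=[
    [[-0.004,0,0,0,0,0],[-0.014,0,0,0,0,0],[-0.028,0,0,0,0,0],[-0.043,0.001,0,0,0,0],[-0.059,0.001,0,0,0,0],[-0.073,0.001,0,0,0,0],[-0.083,0.001,0,0,0,0],[-0.087,0.001,0,0,0,0]],
  ],
)

```text
time_s: 30.52
position: [0.5177, -0.0599, 0.0607]
tcp_rot: [[-0.991, -0.131, 0.005], [-0.131, 0.991, -0.002], [-0.005, -0.002, -1.0]]
force: [0.6, -0.4, -0.4]
opening: 0.155
grasp_force: 30.0
```

Emit:
play_rows(
  motion=[
    [[0,0,0.001,0,0,0],[0,0,0.003,0,0,0],[0,0,0.005,0,0,0],[0,0,0.006,0,0,0]],
  ],
)

```text
time_s: 30.85
position: [0.5124, -0.0597, 0.0539]
tcp_rot: [[-0.991, -0.13, -0.003], [-0.13, 0.991, 0.0], [0.003, 0.001, -1.0]]
force: [-5.5, -0.6, 8.9]
opening: 0.156
grasp_force: 30.0
```

```bash
python3 st.py; python3 - <<'E'
from fit import *
S_=cap("side")
m=near(mask(S_,"cup_blue"),proj(S_,[.6,-.049,.03]),22);v,u=np.nonzero(m);print(m.sum(),u.min(),u.max(),v.min(),v.max())
from plan import *
plan([(.5148,-.06,.054,187.5,4,.04),(.5148,-.06,.24,187.5,8),(.648,-.0417,.24,142.5,14),(.648,-.0417,.168,142.5,8),(.648,-.0417,.168,142.5,6,0)])
E
```

```text
30.85 [ 0.5124 -0.0597  0.0539] yaw 187.48 tilt [ 0.003  0.001 -1.   ] F [-5.51 -0.57  8.91] M [-0.209  0.427 -0.023] open 0.156 g 30.0 j6 -116
68 314 327 186 203
[[[0.0,-0.0,0.0,0,0,-0.0],[0.0,-0.0,0.0,0,0,-0.0],[0.0,-0.0,0.0,0,0,-0.0],[0.0,-0.0,0.0,0,0,-0.0]]] fingers 0.04
-> [ 5.14900e-01 -5.99000e-02  5.40000e-02  1.87485e+02]
[[[0.0,-0.0,-0.008,0,0,-0.0],[0.0,-0.0,-0.029,0,0,-0.0],[0.0,-0.0,-0.059,0,0,-0.0],[0.0,-0.0,-0.093,0,0,-0.0],[0.0,-0.0,-0.127,0,0,-0.0],[0.0,-0.0,-0.157,0,0,-0.0],[0.0,-0.0,-0.178,0,0,-0.0],[0.0,-0.0,-0.186,0,0,-0.0]]] fingers -
-> [ 5.14900e-01 -5.99000e-02  2.40000e-01  1.87485e+02]
[[[-0.002,0.0,-0.0,0,0,0.7],[-0.007,0.0,-0.0,0,0,2.5],[-0.016,0.0,-0.0,0,0,5.3],[-0.027,0.0,-0.0,0,0,8.9],[-0.039,0.0,-0.0,0,0,13.1],[-0.053,0.0,-0.0,0,0,17.7],[-0.067,0.0,0.0,0,0,22.5],[-0.081,0.0,0.0,0,0,27.3]]] fingers -
[[[-0.012,0.007,0.0,0,0,4.6],[-0.024,0.013,0.0,0,0,8.8],[-0.033,0.018,0.0,0,0,12.4],[-0.041,0.022,0.0,0,0,15.2],[-0.045,0.024,0.0,0,0,17.0],[-0.047,0.025,0.0,0,0,17.7]]] fingers -
-> [ 6.47900e-01 -4.17000e-02  2.40000e-01  1.42485e+02]
[[[-0.0,0.0,0.003,0,0,-0.0],[-0.0,0.0,0.011,0,0,-0.0],[-0.0,0.0,0.023,0,0,-0.0],[-0.0,0.0,0.036,0,0,-0.0],[-0.0,0.0,0.049,0,0,-0.0],[-0.0,0.0,0.061,0,0,-0.0],[-0.0,0.0,0.069,0,0,-0.0],[-0.0,0.0,0.072,0,0,-0.0]]] fingers -
-> [ 6.47900e-01 -4.17000e-02  1.68000e-01  1.42485e+02]
[[[-0.0,0.0,-0.0,0,0,-0.0],[-0.0,0.0,-0.0,0,0,-0.0],[-0.0,0.0,-0.0,0,0,-0.0],[-0.0,0.0,0.0,0,0,-0.0],[-0.0,0.0,0.0,0,0,-0.0],[-0.0,0.0,0.0,0,0,-0.0]]] fingers 0
-> [ 6.47900e-01 -4.17000e-02  1.68000e-01  1.42485e+02]
```

Emit:
play_rows(
  motion=[
    [[0,0,0,0,0,0],[0,0,0,0,0,0],[0,0,0,0,0,0],[0,0,0,0,0,0]],
  ],
  fingers=0.04,
)

```text
time_s: 31.23
position: [0.5143, -0.0599, 0.0534]
tcp_rot: [[-0.992, -0.13, -0.0], [-0.13, 0.992, 0.0], [0.0, 0.0, -1.0]]
force: [0.1, 0.6, 0.2]
opening: 0.379
grasp_force: 0.0
```

Emit:
play_rows(
  motion=[
    [[0,0,-0.008,0,0,0],[0,0,-0.029,0,0,0],[0,0,-0.059,0,0,0],[0,0,-0.093,0,0,0],[0,0,-0.127,0,0,0],[0,0,-0.157,0,0,0],[0,0,-0.178,0,0,0],[0,0,-0.186,0,0,0]],
  ],
)

```text
time_s: 31.9
position: [0.5161, -0.0603, 0.2436]
tcp_rot: [[-0.991, -0.13, 0.007], [-0.13, 0.991, -0.002], [-0.007, -0.003, -1.0]]
force: [-0.2, -0.5, 0.2]
opening: 0.461
grasp_force: 0.0
```

Emit:
play_rows(
  motion=[
    [[-0.002,0,0,0,0,0.7],[-0.007,0,0,0,0,2.5],[-0.016,0,0,0,0,5.3],[-0.027,0,0,0,0,8.9],[-0.039,0,0,0,0,13.1],[-0.053,0,0,0,0,17.7],[-0.067,0,0,0,0,22.5],[-0.081,0,0,0,0,27.3]],
  ],
)

```text
time_s: 32.57
position: [0.5942, -0.0488, 0.237]
tcp_rot: [[-0.939, 0.344, -0.004], [0.344, 0.939, 0.001], [0.005, -0.0, -1.0]]
force: [-0.2, 0.4, 0.4]
opening: 0.457
grasp_force: 0.0
```

Emit:
play_rows(
  motion=[
    [[-0.012,0.007,0,0,0,4.6],[-0.024,0.013,0,0,0,8.8],[-0.033,0.018,0,0,0,12.4],[-0.041,0.022,0,0,0,15.2],[-0.045,0.024,0,0,0,17.0],[-0.047,0.025,0,0,0,17.7]],
  ],
)

```text
time_s: 33.07
position: [0.6471, -0.0413, 0.2367]
tcp_rot: [[-0.792, 0.61, -0.004], [0.61, 0.792, 0.001], [0.004, -0.002, -1.0]]
force: [-0.0, -0.1, 0.4]
opening: 0.462
grasp_force: 0.0
```

Emit:
play_rows(
  motion=[
    [[0,0,0.003,0,0,0],[0,0,0.011,0,0,0],[0,0,0.023,0,0,0],[0,0,0.036,0,0,0],[0,0,0.049,0,0,0],[0,0,0.061,0,0,0],[0,0,0.069,0,0,0],[0,0,0.072,0,0,0]],
  ],
)

```text
time_s: 33.73
position: [0.646, -0.0415, 0.1652]
tcp_rot: [[-0.793, 0.609, -0.004], [0.609, 0.793, 0.001], [0.004, -0.002, -1.0]]
force: [-1.2, 0.0, 2.6]
opening: 0.458
grasp_force: 1.6
```

Emit:
play_rows(
  motion=[
    [[0,0,0,0,0,0],[0,0,0,0,0,0],[0,0,0,0,0,0],[0,0,0,0,0,0],[0,0,0,0,0,0],[0,0,0,0,0,0]],
  ],
  fingers=0,
)

```text
time_s: 34.23
position: [0.6479, -0.0418, 0.1683]
tcp_rot: [[-0.794, 0.608, 0.001], [0.608, 0.794, -0.0], [-0.001, 0.0, -1.0]]
force: [0.0, 0.5, 1.6]
opening: 0.161
grasp_force: 29.6
```

```bash
python3 st.py; python3 - <<'E'
from fit import *
S_=cap("side")
cv2.imwrite("pics/s5.png",cv2.resize(S_["frame"][150:225,265:365,::-1],None,fx=6,fy=6,interpolation=2))
E
```

```text
34.23 [ 0.6479 -0.0418  0.1683] yaw 142.53 tilt [-0.001  0.    -1.   ] F [0.04 0.51 1.56] M [-0.007  0.032  0.149] open 0.161 g 29.6 j6 -66
```

View pics/s5.png

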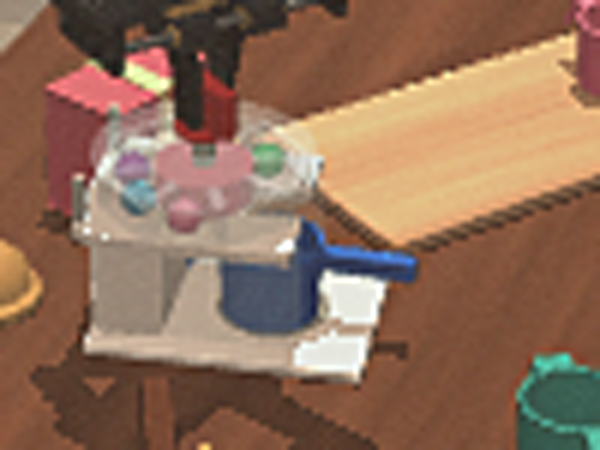

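The crop shows blue at (270,275) centred on the pad, with the paddle gripped. Now three clicks.

Emit:
play_rows(
  motion=[
    [[0,0,0,0,0,6],[0,0,0,0,0,12],[0,0,0,0,0,18],[0,0,0,0,0,24],[0,0,0,0,0,30],[0,0,0,0,0,36],[0,0,0,0,0,42],[0,0,0,0,0,45]],
  ],
)

```text
time_s: 34.95
position: [0.648, -0.0418, 0.1683]
tcp_rot: [[-0.126, 0.992, 0.001], [0.992, 0.126, -0.0], [-0.001, 0.001, -1.0]]
force: [-0.2, 0.6, 2.4]
opening: 0.162
grasp_force: 29.9
```

Emit:
play_rows(
  motion=[
    [[0,0,0,0,0,0],[0,0,0,0,0,0],[0,0,0,0,0,0],[0,0,0,0,0,0]],
  ],
)

```text
time_s: 35.28
position: [0.648, -0.0418, 0.1682]
tcp_rot: [[-0.131, 0.991, 0.001], [0.991, 0.131, -0.0], [-0.001, 0.001, -1.0]]
force: [0.4, -0.1, 5.4]
opening: 0.159
grasp_force: 29.8
```

Emit:
play_rows(
  motion=[
    [[0,0,0,0,0,6],[0,0,0,0,0,12],[0,0,0,0,0,18],[0,0,0,0,0,24],[0,0,0,0,0,30],[0,0,0,0,0,36],[0,0,0,0,0,42],[0,0,0,0,0,45]],
  ],
)

```text
time_s: 35.95
position: [0.648, -0.0418, 0.1682]
tcp_rot: [[0.612, 0.791, 0.001], [0.791, -0.612, -0.0], [0.001, 0.001, -1.0]]
force: [-0.5, -0.0, 5.1]
opening: 0.16
grasp_force: 29.9
```

Emit:
play_rows(
  motion=[
    [[0,0,0,0,0,0],[0,0,0,0,0,0],[0,0,0,0,0,0],[0,0,0,0,0,0]],
  ],
)

```text
time_s: 36.28
position: [0.648, -0.0418, 0.1682]
tcp_rot: [[0.607, 0.795, 0.001], [0.795, -0.607, -0.0], [0.001, 0.001, -1.0]]
force: [0.0, 0.4, 4.3]
opening: 0.158
grasp_force: 29.8
```

Emit:
play_rows(
  motion=[
    [[0,0,0,0,0,6],[0,0,0,0,0,12],[0,0,0,0,0,18],[0,0,0,0,0,24],[0,0,0,0,0,30],[0,0,0,0,0,36],[0,0,0,0,0,42],[0,0,0,0,0,45]],
  ],
)

```text
time_s: 36.95
position: [0.648, -0.0418, 0.1683]
tcp_rot: [[0.992, 0.128, 0.001], [0.128, -0.992, -0.0], [0.001, 0.0, -1.0]]
force: [-0.3, 0.2, 5.1]
opening: 0.161
grasp_force: 29.9
```

Emit:
play_rows(
  motion=[
    [[0,0,0,0,0,0],[0,0,0,0,0,0],[0,0,0,0,0,0],[0,0,0,0,0,0]],
  ],
)

```text
time_s: 37.28
position: [0.648, -0.0418, 0.1682]
tcp_rot: [[0.991, 0.132, 0.001], [0.132, -0.991, -0.0], [0.001, 0.001, -1.0]]
force: [0.7, 0.7, 4.5]
opening: 0.155
grasp_force: 29.8
```

Emit:
play_rows(
  motion=[
    [[0,0,0,0,0,0],[0,0,0,0,0,0],[0,0,0,0,0,0],[0,0,0,0,0,0]],
  ],
  fingers=0.04,
)

```text
time_s: 37.62
position: [0.6468, -0.0416, 0.1667]
tcp_rot: [[0.991, 0.13, -0.002], [0.13, -0.991, 0.001], [-0.002, -0.001, -1.0]]
force: [-0.5, 0.5, -1.1]
opening: 0.377
grasp_force: 0.0
```

Emit:
play_rows(
  motion=[
    [[0,0,-0.005,0,0,0],[0,0,-0.019,0,0,0],[0,0,-0.036,0,0,0],[0,0,-0.053,0,0,0],[0,0,-0.067,0,0,0],[0,0,-0.072,0,0,0]],
  ],
)

```text
time_s: 38.12
position: [0.6487, -0.0419, 0.2423]
tcp_rot: [[0.991, 0.13, 0.004], [0.13, -0.991, -0.001], [0.004, 0.002, -1.0]]
force: [-0.3, 0.0, 1.1]
opening: 0.459
grasp_force: 0.0
```

```bash
python3 st.py; python3 - <<'E'
from fit import *
import json
S_=cap("side")
cv2.imwrite("pics/s6.png",cv2.resize(S_["frame"][150:225,265:365,::-1],None,fx=6,fy=6,interpolation=2))
json.dump([.6479,-.0417,.24,7.485],open("cmd.json","w"))
E
```

```text
38.12 [ 0.6487 -0.0419  0.2423] yaw 7.5 tilt [ 0.004  0.002 -1.   ] F [-0.26  0.05  1.12] M [-0.103  0.161 -0.033] open 0.459 g 0.0 j6 69
```

View pics/s6.png

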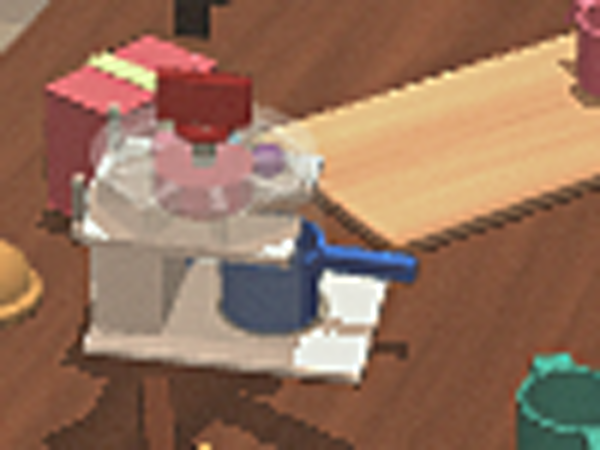

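```bash
python3 - <<'E'
from plan import *
plan([(.5148,-.06,.24,7.5,8),(.5148,-.06,.054,7.5,8),(.5148,-.06,.054,7.5,6,0),(.5148,-.06,.058,7.5,2),(.42,-.0725,.058,7.5,8),(.41,-.074,.16,7.5,8),(.453,-.3075,.16,-35.3,16),(.453,-.3075,.058,-35.3,8)])
E
```

```text
[[[-0.006,0.0,-0.0,0,0,-0.0],[-0.021,0.0,-0.0,0,0,-0.0],[-0.043,0.0,-0.0,0,0,-0.0],[-0.067,0.0,-0.0,0,0,-0.0],[-0.092,0.001,-0.0,0,0,-0.0],[-0.113,0.001,-0.0,0,0,-0.0],[-0.129,0.001,-0.0,0,0,-0.0],[-0.134,0.001,-0.0,0,0,-0.0]]] fingers -
-> [ 0.5152 -0.0601  0.24    7.485 ]
[[[-0.0,-0.0,0.008,0,0,-0.0],[-0.0,-0.0,0.029,0,0,-0.0],[-0.0,-0.0,0.059,0,0,-0.0],[-0.0,-0.0,0.093,0,0,-0.0],[-0.0,-0.0,0.127,0,0,-0.0],[-0.0,-0.0,0.157,0,0,-0.0],[-0.0,-0.0,0.178,0,0,-0.0],[-0.0,-0.0,0.186,0,0,-0.0]]] fingers -
-> [ 0.5152 -0.0601  0.054   7.485 ]
[[[-0.0,-0.0,-0.0,0,0,-0.0],[-0.0,-0.0,-0.0,0,0,-0.0],[-0.0,-0.0,-0.0,0,0,-0.0],[-0.0,-0.0,-0.0,0,0,-0.0],[-0.0,-0.0,-0.0,0,0,-0.0],[-0.0,-0.0,-0.0,0,0,-0.0]]] fingers 0
-> [ 0.5152 -0.0601  0.054   7.485 ]
[[[-0.0,-0.0,-0.002,0,0,-0.0],[-0.0,-0.0,-0.004,0,0,-0.0]]] fingers -
-> [ 0.5152 -0.0601  0.058   7.485 ]
[[[-0.004,-0.0,-0.0,0,0,-0.0],[-0.015,-0.0,-0.0,0,0,-0.0],[-0.03,-0.0,-0.0,0,0,-0.0],[-0.048,-0.0,-0.0,0,0,-0.0],[-0.066,-0.0,-0.0,0,0,-0.0],[-0.081,-0.0,-0.0,0,0,-0.0],[-0.092,-0.0,-0.0,0,0,-0.0],[-0.096,-0.0,-0.0,0,0,-0.0]]] fingers -
-> [ 0.
[... 382 characters left out ...]
,3.9],[0.002,0.037,-0.0,0,0,6.7],[0.003,0.055,-0.0,0,0,9.9],[0.004,0.075,-0.0,0,0,13.5],[0.005,0.096,-0.0,0,0,17.4],[0.006,0.119,-0.0,0,0,21.4]]] fingers -
[[[0.009,0.02,-0.0,0,0,4.0],[0.018,0.039,-0.0,0,0,7.8],[0.026,0.058,-0.0,0,0,11.5],[0.034,0.074,-0.0,0,0,14.7],[0.04,0.088,-0.0,0,0,17.4],[0.045,0.098,-0.0,0,0,19.5],[0.048,0.105,-0.0,0,0,20.9],[0.049,0.108,-0.0,0,0,21.4]]] fingers -
-> [  0.4531  -0.3078   0.16   -35.315 ]
[[[-0.0,-0.0,0.004,0,0,-0.0],[-0.0,-0.0,0.016,0,0,-0.0],[-0.0,-0.0,0.032,0,0,-0.0],[-0.0,-0.0,0.051,0,0,-0.0],[-0.0,-0.0,0.07,0,0,-0.0],[-0.0,-0.0,0.086,0,0,-0.0],[-0.0,-0.0,0.098,0,0,-0.0],[-0.0,-0.0,0.102,0,0,-0.0]]] fingers -
-> [  0.4531  -0.3078   0.058  -35.315 ]
```

Emit:
play_rows(
  motion=[
    [[-0.006,0,0,0,0,0],[-0.021,0,0,0,0,0],[-0.043,0,0,0,0,0],[-0.067,0,0,0,0,0],[-0.092,0.001,0,0,0,0],[-0.113,0.001,0,0,0,0],[-0.129,0.001,0,0,0,0],[-0.134,0.001,0,0,0,0]],
  ],
)

```text
time_s: 38.83
position: [0.5106, -0.0595, 0.2382]
tcp_rot: [[0.992, 0.13, -0.006], [0.13, -0.992, 0.002], [-0.006, -0.002, -1.0]]
force: [0.1, 0.3, 0.4]
opening: 0.456
grasp_force: 0.0
```

Emit:
play_rows(
  motion=[
    [[0,0,0.008,0,0,0],[0,0,0.029,0,0,0],[0,0,0.059,0,0,0],[0,0,0.093,0,0,0],[0,0,0.127,0,0,0],[0,0,0.157,0,0,0],[0,0,0.178,0,0,0],[0,0,0.186,0,0,0]],
  ],
)

```text
time_s: 39.5
position: [0.5135, -0.0595, 0.0494]
tcp_rot: [[0.991, 0.13, -0.006], [0.13, -0.991, 0.002], [-0.005, -0.003, -1.0]]
force: [-0.1, 0.5, -0.4]
opening: 0.461
grasp_force: 0.0
```

Emit:
play_rows(
  motion=[
    [[0,0,0,0,0,0],[0,0,0,0,0,0],[0,0,0,0,0,0],[0,0,0,0,0,0],[0,0,0,0,0,0],[0,0,0,0,0,0]],
  ],
  fingers=0,
)

```text
time_s: 40.0
position: [0.5156, -0.0603, 0.0548]
tcp_rot: [[0.991, 0.13, 0.003], [0.13, -0.991, -0.001], [0.003, 0.001, -1.0]]
force: [-0.5, -0.5, 1.6]
opening: 0.158
grasp_force: 30.0
```

Emit:
play_rows(
  motion=[
    [[0,0,-0.002,0,0,0],[0,0,-0.004,0,0,0]],
  ],
)

```text
time_s: 40.17
position: [0.5146, -0.0601, 0.058]
tcp_rot: [[0.991, 0.13, -0.0], [0.13, -0.991, -0.0], [-0.0, 0.0, -1.0]]
force: [-0.3, 0.1, -1.1]
opening: 0.161
grasp_force: 30.0
```

Emit:
play_rows(
  motion=[
    [[-0.004,0,0,0,0,0],[-0.015,0,0,0,0,0],[-0.03,0,0,0,0,0],[-0.048,0,0,0,0,0],[-0.066,0,0,0,0,0],[-0.081,0,0,0,0,0],[-0.092,0,0,0,0,0],[-0.096,0,0,0,0,0]],
  ],
)

```text
time_s: 40.83
position: [0.4167, -0.072, 0.0575]
tcp_rot: [[0.992, 0.13, -0.004], [0.13, -0.992, 0.002], [-0.003, -0.002, -1.0]]
force: [-0.3, -0.1, -1.6]
opening: 0.156
grasp_force: 30.0
```

Emit:
play_rows(
  motion=[
    [[0,0,-0.004,0,0,0],[-0.002,0,-0.016,0,0,0],[-0.003,0,-0.032,0,0,0],[-0.005,0,-0.051,0,0,0],[-0.007,0,-0.07,0,0,0],[-0.009,0,-0.086,0,0,0],[-0.01,0,-0.098,0,0,0],[-0.01,0,-0.102,0,0,0]],
  ],
)

```text
time_s: 41.5
position: [0.4113, -0.0744, 0.1616]
tcp_rot: [[0.991, 0.131, 0.005], [0.131, -0.991, -0.002], [0.004, 0.003, -1.0]]
force: [0.1, 0.7, -1.6]
opening: 0.159
grasp_force: 30.0
```

```bash
python3 st.py; python3 - <<'E'
from fit import *
T=cap("top")
cv2.imwrite("pics/t3.png",cv2.resize(T["frame"][140:290,230:490,::-1],None,fx=3,fy=3,interpolation=2))
E
```

```text
41.5 [ 0.4113 -0.0744  0.1616] yaw 7.51 tilt [ 0.004  0.003 -1.   ] F [ 0.06  0.75 -1.58] M [-0.086  0.237 -0.011] open 0.159 g 30.0 j6 57
```

View pics/t3.png

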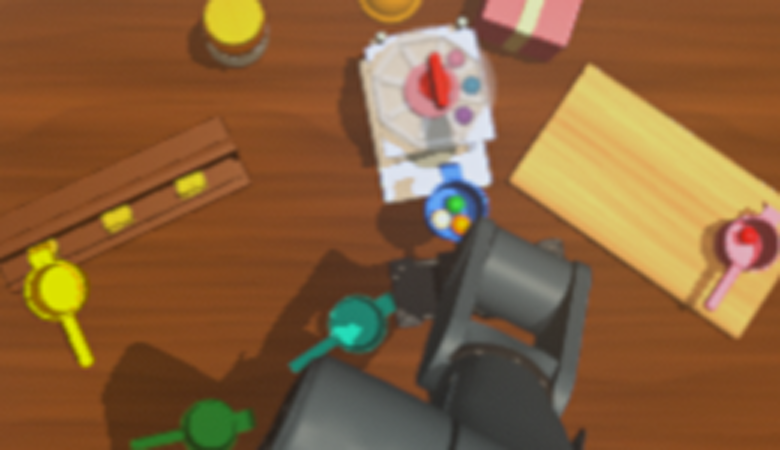

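The crop shows blue at (457,210) holding three sweets, pink on the tray at (747,240) with one, and three left in the drum. I'll place blue mid-tray.

Emit:
play_rows(
  motion=[
    [[0,0.003,0,0,0,0.5],[0.001,0.01,0,0,0,1.8],[0.001,0.022,0,0,0,3.9],[0.002,0.037,0,0,0,6.7],[0.003,0.055,0,0,0,9.9],[0.004,0.075,0,0,0,13.5],[0.005,0.096,0,0,0,17.4],[0.006,0.119,0,0,0,21.4]],
  ],
)

```text
time_s: 42.22
position: [0.4309, -0.1928, 0.1586]
tcp_rot: [[0.969, -0.246, -0.002], [-0.246, -0.969, 0.001], [-0.002, -0.001, -1.0]]
force: [-0.0, -0.2, -1.1]
opening: 0.158
grasp_force: 30.0
```

Emit:
play_rows(
  motion=[
    [[0.009,0.02,0,0,0,4.0],[0.018,0.039,0,0,0,7.8],[0.026,0.058,0,0,0,11.5],[0.034,0.074,0,0,0,14.7],[0.04,0.088,0,0,0,17.4],[0.045,0.098,0,0,0,19.5],[0.048,0.105,0,0,0,20.9],[0.049,0.108,0,0,0,21.4]],
  ],
)

```text
time_s: 42.88
position: [0.4526, -0.3099, 0.1586]
tcp_rot: [[0.814, -0.581, -0.0], [-0.581, -0.814, 0.0], [-0.0, 0.0, -1.0]]
force: [0.3, 0.4, -1.4]
opening: 0.156
grasp_force: 30.0
```

Emit:
play_rows(
  motion=[
    [[0,0,0.004,0,0,0],[0,0,0.016,0,0,0],[0,0,0.032,0,0,0],[0,0,0.051,0,0,0],[0,0,0.07,0,0,0],[0,0,0.086,0,0,0],[0,0,0.098,0,0,0],[0,0,0.102,0,0,0]],
  ],
)

```text
time_s: 43.55
position: [0.4505, -0.305, 0.0558]
tcp_rot: [[0.817, -0.577, -0.005], [-0.577, -0.817, 0.006], [-0.008, -0.001, -1.0]]
force: [-6.1, 3.5, 8.2]
opening: 0.156
grasp_force: 30.0
```

Emit:
play_rows(
  motion=[
    [[0,0,0,0,0,0],[0,0,0,0,0,0],[0,0,0,0,0,0]],
  ],
)

```text
time_s: 43.8
position: [0.453, -0.3077, 0.0578]
tcp_rot: [[0.816, -0.578, 0.001], [-0.578, -0.816, -0.001], [0.001, 0.0, -1.0]]
force: [0.4, 0.0, -1.0]
opening: 0.156
grasp_force: 30.0
```

Emit:
play_rows(
  motion=[
    [[0,0,0,0,0,0],[0,0,0,0,0,0],[0,0,0,0,0,0],[0,0,0,0,0,0]],
  ],
  fingers=0.04,
)

```text
time_s: 44.13
position: [0.453, -0.3081, 0.0579]
tcp_rot: [[0.816, -0.578, 0.001], [-0.578, -0.816, -0.001], [0.001, 0.0, -1.0]]
force: [0.0, -0.3, 0.7]
opening: 0.373
grasp_force: 0.0
```

Emit:
play_rows(
  motion=[
    [[0,0,-0.008,0,0,0],[0,0,-0.03,0,0,0],[0,0,-0.061,0,0,0],[0,0,-0.096,0,0,0],[0,0,-0.131,0,0,0],[0,0,-0.162,0,0,0],[0,0,-0.184,0,0,0],[0,0,-0.192,0,0,0]],
  ],
)

```text
time_s: 44.8
position: [0.4542, -0.3092, 0.2543]
tcp_rot: [[0.816, -0.578, 0.006], [-0.578, -0.816, -0.006], [0.008, 0.002, -1.0]]
force: [0.4, 0.8, -0.2]
opening: 0.46
grasp_force: 0.0
```

```bash
python3 st.py; python3 - <<'E'
from cups import *
import json
cups({'cup_yellow':[.405,.416,.05,.44],'cup_pink':[.46,-.447,.014,-.616]})
json.dump([.4531,-.3078,.25,-35.315],open("cmd.json","w"))
from plan import *
plan([(.45,-.02,.25,0,16),(.327,.38,.20,25,22)])
E
```

```text
44.8 [ 0.4542 -0.3092  0.2543] yaw 324.69 tilt [ 0.008  0.002 -1.   ] F [ 0.45  0.8  -0.24] M [ 0.02   0.187 -0.029] open 0.46 g 0.0 j6 79
cup_yellow px 527 [0.4055 0.4162 0.4233 0.1276]
cup_pink px 0 [ 0.46  -0.447 -0.616  1.   ]
[[[-0.002,-0.003,-0.0,0,0,-0.4],[-0.007,-0.01,-0.0,0,0,-1.5],[-0.016,-0.022,-0.0,0,0,-3.3],[-0.026,-0.036,-0.0,0,0,-5.5],[-0.039,-0.054,-0.0,0,0,-8.2],[-0.053,-0.074,-0.0,0,0,-11.2],[-0.069,-0.095,-0.0,0,0,-14.4],[-0.084,-0.117,-0.0,0,0,-17.7]]] fingers -
[[[-0.009,-0.025,-0.0,0,0,-3.3],[-0.017,-0.05,-0.0,0,0,-6.4],[-0.025,-0.073,-0.0,0,0,-9.4],[-0.032,-0.094,-0.0,0,0,-12.1],[-0.037,-0.111,-0.0,0,0,-14.4],[-0.042,-0.125,-0.0,0,0,-16.1],[-0.045,-0.133,-0.0,0,0,-17.2],[-0.046,-0.136,-0.0,0,0,-17.6]]] fingers -
-> [ 0.4495 -0.0202  0.25   -0.015 ]
[[[-0.001,-0.002,0.0,0,0,-0.2],[-0.003,-0.009,0.001,0,0,-0.6],[-0.006,-0.02,0.003,0,0,-1.3],[-0.011,-0.035,0.004,0,0,-2.2],[-0.016,-0.053,0.007,0,0,-3.3],[-0.022,-0.073,0.009,0,0,-4.6],[-0.029,-0.096,0.012,0,0,-6.0],[-0.037,-0.12,0.015,0,0,-7.5]]] fingers -
[[[-0.004,-0.027,0.003,0,0,-1.6],[-0.009,-0.055,0.007,0,0,-3.3],[-0.014,-0.083,0.01,0,0,-5.0],[-0.018,-0.111,0.013,0,0,-6.7],[-0.023,-0.138,0.017,0,0,-8.4],[-0.027,-0.165,0.02,0,0,-10.0],[-0.032,-0.19,0.023,0,0,-11.5],[-0.036,-0.214,0.026,0,0,-12.9]]] fingers -
[[[0.002,-0.021,0.002,0,0,-1.3],[0.003,-0.039,0.005,0,0,-2.4],[0.003,-0.055,0.006,0,0,-3.3],[0.004,-0.066,0.008,0,0,-4.0],[0.005,-0.073,0.009,0,0,-4.5],[0.005,-0.076,0.009,0,0,-4.6]]] fingers -
-> [ 0.3272  0.3803  0.2    24.985 ]
```

Emit:
play_rows(
  motion=[
    [[-0.002,-0.003,0,0,0,-0.4],[-0.007,-0.01,0,0,0,-1.5],[-0.016,-0.022,0,0,0,-3.3],[-0.026,-0.036,0,0,0,-5.5],[-0.039,-0.054,0,0,0,-8.2],[-0.053,-0.074,0,0,0,-11.2],[-0.069,-0.095,0,0,0,-14.4],[-0.084,-0.117,0,0,0,-17.7]],
  ],
)

```text
time_s: 45.52
position: [0.4503, -0.1605, 0.2483]
tcp_rot: [[0.955, -0.298, -0.003], [-0.298, -0.955, 0.002], [-0.004, -0.001, -1.0]]
force: [0.6, 0.5, -0.0]
opening: 0.458
grasp_force: 0.0
```

Emit:
play_rows(
  motion=[
    [[-0.009,-0.025,0,0,0,-3.3],[-0.017,-0.05,0,0,0,-6.4],[-0.025,-0.073,0,0,0,-9.4],[-0.032,-0.094,0,0,0,-12.1],[-0.037,-0.111,0,0,0,-14.4],[-0.042,-0.125,0,0,0,-16.1],[-0.045,-0.133,0,0,0,-17.2],[-0.046,-0.136,0,0,0,-17.6]],
  ],
)

```text
time_s: 46.18
position: [0.4475, -0.0178, 0.2488]
tcp_rot: [[1.0, 0.004, -0.003], [0.004, -1.0, 0.001], [-0.003, -0.001, -1.0]]
force: [0.5, 0.8, 0.3]
opening: 0.461
grasp_force: 0.0
```

Emit:
play_rows(
  motion=[
    [[-0.001,-0.002,0,0,0,-0.2],[-0.003,-0.009,0.001,0,0,-0.6],[-0.006,-0.02,0.003,0,0,-1.3],[-0.011,-0.035,0.004,0,0,-2.2],[-0.016,-0.053,0.007,0,0,-3.3],[-0.022,-0.073,0.009,0,0,-4.6],[-0.029,-0.096,0.012,0,0,-6.0],[-0.037,-0.12,0.015,0,0,-7.5]],
  ],
)

```text
time_s: 46.85
position: [0.4117, 0.1006, 0.2343]
tcp_rot: [[0.992, 0.13, 0.0], [0.13, -0.992, 0.0], [0.0, -0.0, -1.0]]
force: [-0.1, 0.1, -0.0]
opening: 0.458
grasp_force: 0.0
```

Emit:
play_rows(
  motion=[
    [[-0.004,-0.027,0.003,0,0,-1.6],[-0.009,-0.055,0.007,0,0,-3.3],[-0.014,-0.083,0.01,0,0,-5.0],[-0.018,-0.111,0.013,0,0,-6.7],[-0.023,-0.138,0.017,0,0,-8.4],[-0.027,-0.165,0.02,0,0,-10.0],[-0.032,-0.19,0.023,0,0,-11.5],[-0.036,-0.214,0.026,0,0,-12.9]],
  ],
)

```text
time_s: 47.52
position: [0.3474, 0.3085, 0.2082]
tcp_rot: [[0.937, 0.35, -0.001], [0.35, -0.937, -0.0], [-0.001, -0.0, -1.0]]
force: [-0.4, 0.4, -0.6]
opening: 0.461
grasp_force: 0.0
```

Emit:
play_rows(
  motion=[
    [[0.002,-0.021,0.002,0,0,-1.3],[0.003,-0.039,0.005,0,0,-2.4],[0.003,-0.055,0.006,0,0,-3.3],[0.004,-0.066,0.008,0,0,-4.0],[0.005,-0.073,0.009,0,0,-4.5],[0.005,-0.076,0.009,0,0,-4.6]],
  ],
)

```text
time_s: 48.02
position: [0.3265, 0.3809, 0.1992]
tcp_rot: [[0.906, 0.423, -0.0], [0.423, -0.906, -0.0], [-0.0, 0.0, -1.0]]
force: [-0.4, -0.6, -0.1]
opening: 0.456
grasp_force: 0.0
```

```bash
python3 st.py; python3 - <<'E'
from cups import *
cups({'cup_yellow':[.405,.416,.05,.44],'cup_pink':[.46,-.447,.014,-.616],'cup_blue':[.523,-.357,.014,-.616]})
from plan import *
plan([(.327,.38,.094,25,8),(.327,.38,.094,25,6,0),(.327,.38,.214,25,8),(.38,.23,.20,20,16),(.429,-.072,.16,7.5,24),(.429,-.072,.06,7.5,8),(.5148,-.06,.06,7.5,8),(.5148,-.06,.054,7.5,4)])
E
```

```text
48.02 [0.3265 0.3809 0.1992] yaw 25.04 tilt [-0.  0. -1.] F [-0.4  -0.56 -0.06] M [-0.051  0.158  0.012] open 0.456 g 0.0 j6 102
cup_yellow px 384 [0.4095 0.4164 0.421  0.2759]
cup_pink px 242 [ 0.4647 -0.4529 -0.6441  0.4926]
cup_blue px 93 [ 0.5205 -0.3552 -0.6065  0.7967]
[[[-0.0,0.0,0.005,0,0,-0.0],[-0.0,0.0,0.017,0,0,-0.0],[-0.0,0.0,0.034,0,0,-0.0],[-0.0,0.0,0.053,0,0,-0.0],[-0.0,0.0,0.072,0,0,-0.0],[-0.0,0.0,0.089,0,0,-0.0],[-0.0,0.0,0.101,0,0,-0.0],[-0.0,0.0,0.106,0,0,-0.0]]] fingers -
-> [ 0.3272  0.3803  0.094  24.985 ]
[[[-0.0,0.0,-0.0,0,0,-0.0],[-0.0,0.0,-0.0,0,0,-0.0],[-0.0,0.0,-0.0,0,0,-0.0],[-0.0,0.0,-0.0,0,0,-0.0],[-0.0,0.0,-0.0,0,0,-0.0],[-0.0,0.0,-0.0,0,0,-0.0]]] fingers 0
-> [ 0.3272  0.3803  0.094  24.985 ]
[[[-0.0,0.0,-0.005,0,0,-0.0],[-0.0,0.0,-0.019,0,0,-0.0],[-0.0,0.0,-0.038,0,0,-0.0],[-0.0,0.0,-0.06,0,0,-0.0],[-0.0,0.0,-0.082,0,0,-0.0],[-0.0,0.0,-0.101,0,0,-0.0],[-0.0,0.0,-0.115,0,0,-0.0],[-0.0,0.0,-0.12,0,0,-0.0]]] fingers -
-> [ 0.3272  0.3803  0.214  24.985 ]
[[[-0.0,0.002,0.0,0,0,0.1],[-0.001,0.007,0.001,0,0,0.2],[-0.001,0.015,0.001,0,0,0.5],[-0.002,0.025,
[... 1158 characters left out ...]
4286 -0.072   0.16    7.485 ]
[[[0.0,0.0,0.004,0,0,-0.0],[0.0,0.0,0.016,0,0,-0.0],[0.0,0.0,0.032,0,0,-0.0],[0.0,0.0,0.05,0,0,-0.0],[0.0,0.0,0.068,0,0,-0.0],[0.0,0.0,0.084,0,0,-0.0],[0.0,0.0,0.096,0,0,-0.0],[0.0,0.0,0.1,0,0,-0.0]]] fingers -
-> [ 0.4286 -0.072   0.06    7.485 ]
[[[0.004,-0.0,-0.0,0,0,-0.0],[0.014,-0.0,-0.0,0,0,-0.0],[0.028,-0.0,-0.0,0,0,-0.0],[0.044,-0.0,-0.0,0,0,-0.0],[0.06,-0.0,-0.0,0,0,-0.0],[0.073,-0.001,-0.0,0,0,-0.0],[0.083,-0.001,-0.0,0,0,-0.0],[0.087,-0.001,-0.0,0,0,-0.0]]] fingers -
-> [ 0.5147 -0.0597  0.06    7.485 ]
[[[0.0,0.0,0.001,0,0,-0.0],[0.0,0.0,0.003,0,0,-0.0],[0.0,0.0,0.005,0,0,-0.0],[0.0,0.0,0.006,0,0,-0.0]]] fingers -
-> [ 0.5147 -0.0597  0.054   7.485 ]
```

Emit:
play_rows(
  motion=[
    [[0,0,0.005,0,0,0],[0,0,0.017,0,0,0],[0,0,0.034,0,0,0],[0,0,0.053,0,0,0],[0,0,0.072,0,0,0],[0,0,0.089,0,0,0],[0,0,0.101,0,0,0],[0,0,0.106,0,0,0]],
  ],
)

```text
time_s: 48.73
position: [0.3263, 0.3787, 0.0918]
tcp_rot: [[0.907, 0.421, -0.003], [0.421, -0.907, -0.002], [-0.004, 0.001, -1.0]]
force: [0.4, -0.6, 1.0]
opening: 0.46
grasp_force: 0.0
```

Emit:
play_rows(
  motion=[
    [[0,0,0,0,0,0],[0,0,0,0,0,0],[0,0,0,0,0,0],[0,0,0,0,0,0],[0,0,0,0,0,0],[0,0,0,0,0,0]],
  ],
  fingers=0,
)

```text
time_s: 49.23
position: [0.3272, 0.3806, 0.0942]
tcp_rot: [[0.906, 0.422, 0.001], [0.422, -0.906, 0.001], [0.002, -0.0, -1.0]]
force: [0.2, -0.0, -0.3]
opening: 0.16
grasp_force: 29.8
```

Emit:
play_rows(
  motion=[
    [[0,0,-0.005,0,0,0],[0,0,-0.019,0,0,0],[0,0,-0.038,0,0,0],[0,0,-0.06,0,0,0],[0,0,-0.082,0,0,0],[0,0,-0.101,0,0,0],[0,0,-0.115,0,0,0],[0,0,-0.12,0,0,0]],
  ],
)

```text
time_s: 49.9
position: [0.3273, 0.3809, 0.216]
tcp_rot: [[0.906, 0.423, 0.003], [0.423, -0.906, 0.002], [0.004, -0.001, -1.0]]
force: [1.0, 1.1, -0.4]
opening: 0.157
grasp_force: 29.8
```

Emit:
play_rows(
  motion=[
    [[0,0.002,0,0,0,0.1],[-0.001,0.007,0.001,0,0,0.2],[-0.001,0.015,0.001,0,0,0.5],[-0.002,0.025,0.002,0,0,0.8],[-0.004,0.037,0.003,0,0,1.2],[-0.005,0.05,0.004,0,0,1.6],[-0.006,0.064,0.006,0,0,2.0],[-0.008,0.079,0.007,0,0,2.5]],
  ],
)

```text
time_s: 50.57
position: [0.353, 0.3036, 0.2057]
tcp_rot: [[0.924, 0.381, -0.001], [0.381, -0.924, -0.001], [-0.002, 0.0, -1.0]]
force: [-0.1, 0.1, -1.7]
opening: 0.159
grasp_force: 29.8
```

Emit:
play_rows(
  motion=[
    [[-0.001,0.015,0.001,0,0,0.5],[-0.001,0.029,0.003,0,0,0.9],[-0.002,0.043,0.004,0,0,1.3],[-0.003,0.055,0.005,0,0,1.7],[-0.003,0.065,0.006,0,0,2.0],[-0.004,0.073,0.006,0,0,2.3],[-0.004,0.078,0.007,0,0,2.4],[-0.004,0.08,0.007,0,0,2.5]],
  ],
)

```text
time_s: 51.23
position: [0.3799, 0.229, 0.1993]
tcp_rot: [[0.94, 0.34, -0.001], [0.34, -0.94, -0.0], [-0.001, -0.0, -1.0]]
force: [0.6, -0.2, -1.0]
opening: 0.156
grasp_force: 29.8
```

Emit:
play_rows(
  motion=[
    [[0,0.002,0,0,0,0.1],[-0.001,0.006,0.001,0,0,0.2],[-0.002,0.013,0.002,0,0,0.5],[-0.004,0.022,0.003,0,0,0.9],[-0.006,0.034,0.004,0,0,1.4],[-0.009,0.047,0.006,0,0,2.0],[-0.012,0.062,0.008,0,0,2.6],[-0.015,0.078,0.01,0,0,3.2]],
  ],
)

```text
time_s: 51.9
position: [0.3922, 0.1505, 0.1894]
tcp_rot: [[0.957, 0.289, 0.0], [0.289, -0.957, -0.0], [-0.0, 0.0, -1.0]]
force: [-0.1, -0.8, -0.6]
opening: 0.161
grasp_force: 29.8
```

Emit:
play_rows(
  motion=[
    [[-0.002,0.017,0.003,0,0,0.8],[-0.005,0.035,0.005,0,0,1.5],[-0.007,0.054,0.008,0,0,2.3],[-0.01,0.073,0.01,0,0,3.0],[-0.012,0.092,0.012,0,0,3.8],[-0.015,0.11,0.015,0,0,4.6],[-0.017,0.128,0.017,0,0,5.3],[-0.019,0.146,0.02,0,0,6.0]],
  ],
)

```text
time_s: 52.57
position: [0.4162, 0.0048, 0.1695]
tcp_rot: [[0.982, 0.186, 0.0], [0.186, -0.982, -0.0], [0.0, 0.0, -1.0]]
force: [-0.1, 0.0, -1.4]
opening: 0.156
grasp_force: 29.8
```

Emit:
play_rows(
  motion=[
    [[-0.001,0.016,0.002,0,0,0.7],[-0.001,0.031,0.004,0,0,1.3],[-0.002,0.045,0.006,0,0,1.9],[-0.002,0.056,0.007,0,0,2.4],[-0.002,0.066,0.008,0,0,2.7],[-0.002,0.073,0.009,0,0,3.0],[-0.003,0.077,0.01,0,0,3.2],[-0.003,0.079,0.01,0,0,3.3]],
  ],
)

```text
time_s: 53.23
position: [0.428, -0.0723, 0.1594]
tcp_rot: [[0.992, 0.13, -0.001], [0.13, -0.992, 0.0], [-0.0, -0.0, -1.0]]
force: [-0.4, 0.1, -0.2]
opening: 0.157
grasp_force: 29.8
```

```bash
python3 st.py; python3 - <<'E'
from cups import *
S_=cap("side");T=cap("top","pics/t4.png")
c0=[.514,-.061,.146];p0=[.514,-.061,.116,.131]
vt=(T,near(mask(T,"cup_yellow"),proj(T,c0),36));vs=(S_,near(mask(S_,"cup_yellow"),proj(S_,c0),45))
print(vt[1].sum(),vs[1].sum(),fit([vs],CUP,p0),fit([vt],CUP,p0))
cv2.imwrite("pics/t4.png",cv2.resize(T["frame"][130:280,330:530,::-1],None,fx=3,fy=3,interpolation=2))
E
```

```text
53.23 [ 0.428  -0.0723  0.1594] yaw 7.45 tilt [-0. -0. -1.] F [-0.37  0.05 -0.16] M [ 0.029  0.19  -0.042] open 0.157 g 29.8 j6 58
272 0 [ 0.514 -0.061  0.131  1.   ] [ 0.51181905 -0.06349774  0.15994889  0.45541562]
```

View pics/t4.png

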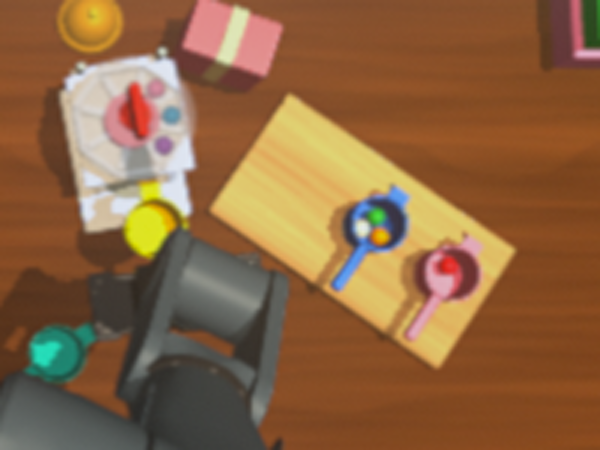

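The crop shows blue at (375,222) with three sweets and pink at (445,272) with one, both upright on the tray. Yellow is held level in front of the dispenser. I'll insert it.

Emit:
play_rows(
  motion=[
    [[0,0,0.004,0,0,0],[0,0,0.016,0,0,0],[0,0,0.032,0,0,0],[0,0,0.05,0,0,0],[0,0,0.068,0,0,0],[0,0,0.084,0,0,0],[0,0,0.096,0,0,0],[0,0,0.1,0,0,0]],
  ],
)

```text
time_s: 54.0
position: [0.4272, -0.0711, 0.0579]
tcp_rot: [[0.991, 0.131, -0.003], [0.131, -0.991, 0.001], [-0.003, -0.002, -1.0]]
force: [0.3, -0.3, -1.5]
opening: 0.154
grasp_force: 29.8
```

Emit:
play_rows(
  motion=[
    [[0.004,0,0,0,0,0],[0.014,0,0,0,0,0],[0.028,0,0,0,0,0],[0.044,0,0,0,0,0],[0.06,0,0,0,0,0],[0.073,-0.001,0,0,0,0],[0.083,-0.001,0,0,0,0],[0.087,-0.001,0,0,0,0]],
  ],
)

```text
time_s: 54.67
position: [0.5174, -0.0598, 0.0607]
tcp_rot: [[0.991, 0.131, 0.005], [0.131, -0.991, -0.002], [0.004, 0.002, -1.0]]
force: [0.4, 0.0, -1.0]
opening: 0.158
grasp_force: 29.8
```

Emit:
play_rows(
  motion=[
    [[0,0,0.001,0,0,0],[0,0,0.003,0,0,0],[0,0,0.005,0,0,0],[0,0,0.006,0,0,0],[0,0,0.006,0,0,0]],
  ],
)

```text
time_s: 55.08
position: [0.5125, -0.0602, 0.054]
tcp_rot: [[0.992, 0.13, -0.002], [0.13, -0.992, -0.0], [-0.002, -0.0, -1.0]]
force: [-3.6, -3.0, 7.2]
opening: 0.157
grasp_force: 30.0
```

Emit:
play_rows(
  motion=[
    [[0,0,0,0,0,0],[0,0,0,0,0,0],[0,0,0,0,0,0],[0,0,0,0,0,0]],
  ],
  fingers=0.04,
)

```text
time_s: 55.42
position: [0.514, -0.0596, 0.0534]
tcp_rot: [[0.992, 0.13, -0.0], [0.13, -0.992, 0.0], [-0.0, -0.0, -1.0]]
force: [-0.3, 0.6, -0.4]
opening: 0.375
grasp_force: 0.0
```

Emit:
play_rows(
  motion=[
    [[0,0,-0.008,0,0,0],[0,0,-0.029,0,0,0],[0,0,-0.059,0,0,0],[0,0,-0.093,0,0,0],[0,0,-0.127,0,0,0],[0,0,-0.157,0,0,0],[0,0,-0.178,0,0,0],[0,0,-0.186,0,0,0]],
  ],
)

```text
time_s: 56.08
position: [0.516, -0.06, 0.2436]
tcp_rot: [[0.991, 0.131, 0.007], [0.131, -0.991, -0.002], [0.007, 0.003, -1.0]]
force: [0.7, -0.1, 0.4]
opening: 0.457
grasp_force: 0.0
```

```bash
python3 st.py; python3 - <<'E'
from fit import *
import json
S_=cap("side")
cv2.imwrite("pics/s7.png",cv2.resize(S_["frame"][150:225,265:365,::-1],None,fx=6,fy=6,interpolation=2))
json.dump([.5147,-.0597,.24,7.485],open("cmd.json","w"))
from plan import *
plan([(.648,-.0417,.24,7.5,8)])
E
```

```text
56.08 [ 0.516  -0.06    0.2436] yaw 7.5 tilt [ 0.007  0.003 -1.   ] F [ 0.69 -0.14  0.35] M [-0.066  0.137 -0.021] open 0.457 g 0.0 j6 64
[[[0.006,-0.0,-0.0,0,0,-0.0],[0.021,-0.0,-0.0,0,0,-0.0],[0.043,-0.0,-0.0,0,0,-0.0],[0.067,-0.0,-0.0,0,0,-0.0],[0.092,-0.0,-0.0,0,0,-0.0],[0.113,-0.0,-0.0,0,0,-0.0],[0.129,-0.0,-0.0,0,0,-0.0],[0.135,-0.0,-0.0,0,0,-0.0]]] fingers -
-> [ 0.6485 -0.0421  0.24    7.485 ]
```

View pics/s7.png

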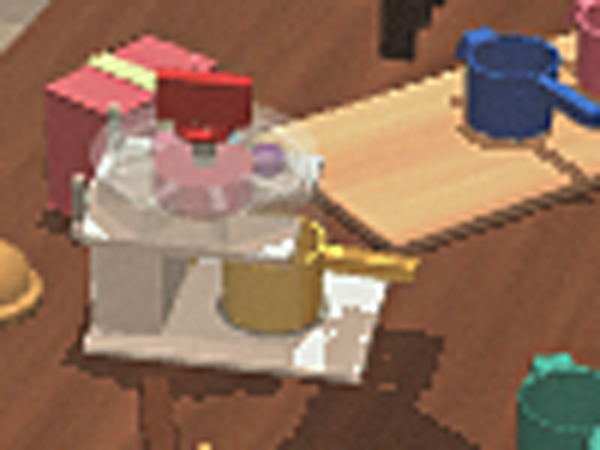

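The crop shows yellow at (272,280) on the pad and blue upright on the tray. Next is the knob: two clicks, then regrip.

Emit:
play_rows(
  motion=[
    [[0.006,0,0,0,0,0],[0.021,0,0,0,0,0],[0.043,0,0,0,0,0],[0.067,0,0,0,0,0],[0.092,0,0,0,0,0],[0.113,0,0,0,0,0],[0.129,0,0,0,0,0],[0.135,0,0,0,0,0]],
  ],
)

```text
time_s: 56.8
position: [0.6496, -0.0416, 0.2363]
tcp_rot: [[0.991, 0.131, -0.003], [0.131, -0.991, 0.001], [-0.003, -0.001, -1.0]]
force: [-0.1, -0.1, 0.5]
opening: 0.46
grasp_force: 0.0
```

Emit:
play_rows(
  motion=[
    [[0,0,0.003,0,0,0],[0,0,0.011,0,0,0],[0,0,0.023,0,0,0],[0,0,0.036,0,0,0],[0,0,0.049,0,0,0],[0,0,0.061,0,0,0],[0,0,0.069,0,0,0],[0,0,0.072,0,0,0]],
  ],
)

```text
time_s: 57.47
position: [0.6464, -0.0419, 0.1652]
tcp_rot: [[0.992, 0.13, -0.004], [0.13, -0.992, 0.001], [-0.004, -0.001, -1.0]]
force: [1.0, 0.3, 0.1]
opening: 0.463
grasp_force: 0.1
```

Emit:
play_rows(
  motion=[
    [[0,0,0,0,0,0],[0,0,0,0,0,0],[0,0,0,0,0,0],[0,0,0,0,0,0],[0,0,0,0,0,0],[0,0,0,0,0,0]],
  ],
  fingers=0,
)

```text
time_s: 57.97
position: [0.6485, -0.0418, 0.1683]
tcp_rot: [[0.991, 0.131, 0.001], [0.131, -0.991, 0.0], [0.001, -0.0, -1.0]]
force: [-0.4, 1.0, 1.3]
opening: 0.16
grasp_force: 29.6
```

Emit:
play_rows(
  motion=[
    [[0,0,0,0,0,6],[0,0,0,0,0,12],[0,0,0,0,0,18],[0,0,0,0,0,24],[0,0,0,0,0,30],[0,0,0,0,0,36],[0,0,0,0,0,42],[0,0,0,0,0,45]],
  ],
)

```text
time_s: 58.63
position: [0.6485, -0.0422, 0.1683]
tcp_rot: [[0.791, -0.612, 0.001], [-0.612, -0.791, -0.001], [0.001, -0.0, -1.0]]
force: [-1.0, 0.1, 1.6]
opening: 0.16
grasp_force: 29.8
```

Emit:
play_rows(
  motion=[
    [[0,0,0,0,0,0],[0,0,0,0,0,0],[0,0,0,0,0,0],[0,0,0,0,0,0]],
  ],
)

```text
time_s: 58.97
position: [0.6485, -0.0422, 0.1683]
tcp_rot: [[0.794, -0.608, 0.001], [-0.608, -0.794, -0.0], [0.001, -0.0, -1.0]]
force: [-0.3, -0.0, 5.5]
opening: 0.157
grasp_force: 29.7
```

Emit:
play_rows(
  motion=[
    [[0,0,0,0,0,6],[0,0,0,0,0,12],[0,0,0,0,0,18],[0,0,0,0,0,24],[0,0,0,0,0,30],[0,0,0,0,0,36],[0,0,0,0,0,40],[0,0,0,0,0,43]],
  ],
)

```text
time_s: 59.63
position: [0.6481, -0.0424, 0.1683]
tcp_rot: [[0.162, -0.987, 0.0], [-0.987, -0.162, -0.0], [0.0, -0.0, -1.0]]
force: [-1.2, 0.5, 6.3]
opening: 0.155
grasp_force: 29.8
```

Emit:
play_rows(
  motion=[
    [[0,0,0,0,0,0],[0,0,0,0,0,0],[0,0,0,0,0,0],[0,0,0,0,0,0]],
  ],
)

```text
time_s: 59.97
position: [0.6481, -0.0424, 0.1683]
tcp_rot: [[0.165, -0.986, 0.0], [-0.986, -0.165, -0.0], [0.001, -0.0, -1.0]]
force: [-0.4, 0.2, 6.0]
opening: 0.155
grasp_force: 29.8
```

Emit:
play_rows(
  motion=[
    [[0,0,0,0,0,0],[0,0,0,0,0,0],[0,0,0,0,0,0],[0,0,0,0,0,0]],
  ],
  fingers=0.04,
)

```text
time_s: 60.3
position: [0.6479, -0.042, 0.1669]
tcp_rot: [[0.165, -0.986, -0.001], [-0.986, -0.165, 0.0], [-0.0, 0.001, -1.0]]
force: [0.2, -0.3, 0.5]
opening: 0.378
grasp_force: 0.0
```

Emit:
play_rows(
  motion=[
    [[0,0,-0.005,0,0,0],[0,0,-0.019,0,0,0],[0,0,-0.036,0,0,0],[0,0,-0.053,0,0,0],[0,0,-0.067,0,0,0],[0,0,-0.072,0,0,0]],
  ],
)

```text
time_s: 60.8
position: [0.6495, -0.0424, 0.2423]
tcp_rot: [[0.165, -0.986, 0.005], [-0.986, -0.165, -0.001], [0.002, -0.004, -1.0]]
force: [0.4, 0.7, 0.3]
opening: 0.461
grasp_force: 0.0
```

```bash
python3 st.py; python3 - <<'E'
import json
json.dump([.6485,-.0421,.24,-80.515],open("cmd.json","w"))
from plan import *
plan([(.5148,-.06,.24,7.5,16),(.5148,-.06,.054,7.5,8),(.5148,-.06,.054,7.5,6,0),(.5148,-.06,.058,7.5,2),(.42,-.0725,.058,7.5,8),(.41,-.074,.16,7.5,8)])
E
```

```text
60.8 [ 0.6495 -0.0424  0.2423] yaw 279.49 tilt [ 0.002 -0.004 -1.   ] F [0.35 0.66 0.31] M [ 0.088  0.107 -0.016] open 0.461 g 0.0 j6 157
[[[-0.0,0.002,-0.0,0,0,-1.0],[-0.0,0.006,-0.0,0,0,-3.8],[-0.0,0.012,-0.0,0,0,-8.1],[-0.001,0.021,-0.0,0,0,-13.8],[-0.001,0.031,-0.0,0,0,-20.4],[-0.001,0.043,-0.0,0,0,-27.8],[-0.002,0.055,-0.0,0,0,-35.8],[-0.002,0.067,-0.0,0,0,-44.0]]] fingers -
[[[-0.009,0.009,-0.0,0,0,-8.2],[-0.018,0.017,-0.0,0,0,-16.2],[-0.026,0.025,-0.0,0,0,-23.6],[-0.034,0.032,-0.0,0,0,-30.3],[-0.04,0.038,-0.0,0,0,-35.9],[-0.045,0.043,-0.0,0,0,-40.2],[-0.048,0.046,-0.0,0,0,-43.0],[-0.049,0.047,-0.0,0,0,-44.0]]] fingers -
-> [ 0.5147 -0.0598  0.24    7.485 ]
[[[0.0,0.0,0.008,0,0,-0.0],[0.0,0.0,0.029,0,0,-0.0],[0.0,0.0,0.059,0,0,-0.0],[0.0,0.0,0.093,0,0,-0.0],[0.0,0.0,0.127,0,0,-0.0],[0.0,0.0,0.157,0,0,-0.0],[0.0,0.0,0.178,0,0,-0.0],[0.0,0.0,0.186,0,0,-0.0]]] fingers -
-> [ 0.5147 -0.0598  0.054   7.485 ]
[[[0.0,0.0,-0.0,0,0,-0.0],[0.0,0.0,-0.0,0,0,-0.0],[0.0,0.0,-0.0,0,0,-0.0],[0.0,0.0,-0.0,0,0,-0.0],[0.0,0.0,-0.0,0,0,-0.0],[0.0,0.0,-0.0,0,0,-0.0]]] fingers 0
-> [ 0.5147 -0.0598  0.054   7.485 ]
[[[0.0,0.0,-0.002,0,0,-0.0],[0.0,0.0,-0.004,0,0,-0.0]]] fingers -
-> [ 0.5147 -0.0598  0.058   7.485 ]
[[[-0.004,0.0,-0.0,0,0,-0.0],[-0.015,0.0,-0.0,0,0,-0.0],[-0.03,0.0,-0.0,0,0,-0.0],[-0.048,0.0,-0.0,0,0,-0.0],[-0.065,0.0,-0.0,0,0,-0.0],[-0.081,0.0,-0.0,0,0,-0.0],[-0.091,0.0,-0.0,0,0,-0.0],[-0.096,0.0,-0.0,0,0,-0.0]]] fingers -
-> [ 0.4196 -0.0723  0.058   7.485 ]
[[[-0.0,0.0,-0.004,0,0,-0.0],[-0.002,0.0,-0.016,0,0,-0.0],[-0.003,0.0,-0.032,0,0,-0.0],[-0.005,0.0,-0.051,0,0,-0.0],[-0.007,0.0,-0.07,0,0,-0.0],[-0.008,0.0,-0.086,0,0,-0.0],[-0.009,0.0,-0.098,0,0,-0.0],[-0.01,0.0,-0.102,0,0,-0.0]]] fingers -
-> [ 0.4096 -0.0736  0.16    7.485 ]
```

Emit:
play_rows(
  motion=[
    [[0,0.008,0,0,0,-5.5],[0,0.016,0,0,0,-11],[0,0.025,0,0,0,-16.5],[-0.001,0.033,0,0,0,-22],[-0.001,0.042,0,0,0,-27.5],[-0.001,0.05,0,0,0,-33],[-0.002,0.059,0,0,0,-38.5],[-0.002,0.067,0,0,0,-44]],
  ],
)

```text
time_s: 61.47
position: [0.5808, -0.051, 0.2391]
tcp_rot: [[0.807, -0.591, -0.001], [-0.591, -0.807, 0.0], [-0.001, 0.0, -1.0]]
force: [0.3, 0.9, -0.3]
opening: 0.459
grasp_force: 0.0
```

Emit:
play_rows(
  motion=[
    [[-0.006,0.006,0,0,0,-5.5],[-0.012,0.012,0,0,0,-11],[-0.018,0.018,0,0,0,-16.5],[-0.025,0.024,0,0,0,-22],[-0.031,0.03,0,0,0,-27.5],[-0.037,0.036,0,0,0,-33],[-0.043,0.042,0,0,0,-38.5],[-0.049,0.047,0,0,0,-44]],
  ],
)

```text
time_s: 62.13
position: [0.5136, -0.0598, 0.2392]
tcp_rot: [[0.991, 0.135, -0.001], [0.135, -0.991, 0.0], [-0.001, -0.0, -1.0]]
force: [-0.3, 0.4, -0.3]
opening: 0.458
grasp_force: 0.0
```

```bash
python3 st.py; python3 - <<'E'
from fit import *
S_=cap("side")
im=cv2.resize(S_["frame"][150:225,265:365,::-1],None,fx=6,fy=6,interpolation=2);old=cv2.imread("pics/s7.png")
for i in(old,im):
    h=cv2.cvtColor(i,cv2.COLOR_BGR2HSV);m=(abs(h[...,0].astype(int)-25)<6)&(h[...,1]>150);m[:200]=0;m[350:]=0;m[:,:200]=0;m[:,440:]=0
    v,u=np.nonzero(m);print(m.sum(),u.min(),u.max(),u.mean(),v.mean())
d=np.abs(old.astype(int)-im).max(2)[200:350,200:440];print("diff",(d>40).mean())
E
```

```text
62.13 [ 0.5136 -0.0598  0.2392] yaw 7.75 tilt [-0.001 -0.    -1.   ] F [-0.35  0.45 -0.27] M [-0.027  0.163  0.037] open 0.458 g 0.0 j6 63
432 304 417 351.8263888888889 254.96759259259258
385 304 417 350.2207792207792 254.74025974025975
diff 0.005333333333333333
```

Yellow has not moved, so I'll regrip it and pull it out.

Emit:
play_rows(
  motion=[
    [[0,0,0.008,0,0,0],[0,0,0.029,0,0,0],[0,0,0.059,0,0,0],[0,0,0.093,0,0,0],[0,0,0.127,0,0,0],[0,0,0.157,0,0,0],[0,0,0.178,0,0,0],[0,0,0.186,0,0,0]],
  ],
)

```text
time_s: 62.85
position: [0.5128, -0.0592, 0.0498]
tcp_rot: [[0.992, 0.128, -0.005], [0.128, -0.992, 0.002], [-0.005, -0.003, -1.0]]
force: [-0.3, 0.6, -0.2]
opening: 0.46
grasp_force: 0.0
```

Emit:
play_rows(
  motion=[
    [[0,0,0,0,0,0],[0,0,0,0,0,0],[0,0,0,0,0,0],[0,0,0,0,0,0],[0,0,0,0,0,0],[0,0,0,0,0,0]],
  ],
  fingers=0,
)

```text
time_s: 63.35
position: [0.5152, -0.06, 0.0547]
tcp_rot: [[0.991, 0.13, 0.003], [0.13, -0.992, -0.001], [0.002, 0.001, -1.0]]
force: [-0.2, 0.6, 2.2]
opening: 0.154
grasp_force: 30.0
```

Emit:
play_rows(
  motion=[
    [[0,0,-0.002,0,0,0],[0,0,-0.004,0,0,0]],
  ],
)

```text
time_s: 63.52
position: [0.5142, -0.0597, 0.058]
tcp_rot: [[0.991, 0.13, -0.0], [0.13, -0.991, 0.0], [-0.0, -0.0, -1.0]]
force: [-0.2, -0.3, -2.2]
opening: 0.159
grasp_force: 30.0
```

Emit:
play_rows(
  motion=[
    [[-0.004,0,0,0,0,0],[-0.015,0,0,0,0,0],[-0.03,0,0,0,0,0],[-0.048,0,0,0,0,0],[-0.065,0,0,0,0,0],[-0.081,0,0,0,0,0],[-0.091,0,0,0,0,0],[-0.096,0,0,0,0,0]],
  ],
)

```text
time_s: 64.18
position: [0.4171, -0.0719, 0.0576]
tcp_rot: [[0.992, 0.13, -0.002], [0.13, -0.992, 0.001], [-0.002, -0.001, -1.0]]
force: [0.2, 0.5, -1.0]
opening: 0.159
grasp_force: 30.0
```

Emit:
play_rows(
  motion=[
    [[0,0,-0.004,0,0,0],[-0.002,0,-0.016,0,0,0],[-0.003,0,-0.032,0,0,0],[-0.005,0,-0.051,0,0,0],[-0.007,0,-0.07,0,0,0],[-0.008,0,-0.086,0,0,0],[-0.009,0,-0.098,0,0,0],[-0.01,0,-0.102,0,0,0]],
  ],
)

```text
time_s: 64.85
position: [0.4114, -0.0743, 0.1617]
tcp_rot: [[0.991, 0.131, 0.005], [0.131, -0.991, -0.002], [0.005, 0.003, -1.0]]
force: [0.8, 0.6, -0.2]
opening: 0.155
grasp_force: 30.0
```

```bash
python3 st.py; python3 - <<'E'
from cups import *
cups({'cup_pink':[.46,-.447,.014,-.616],'cup_blue':[.523,-.357,.014,-.616]})
from plan import *
plan([(.5168,-.2175,.16,-35.3,16),(.5168,-.2175,.058,-35.3,8),(.5168,-.2175,.058,-35.3,4,.04),(.5168,-.2175,.25,-35.3,8),(.43,.1,.3,-20,16)])
E
```

```text
64.85 [ 0.4114 -0.0743  0.1617] yaw 7.51 tilt [ 0.005  0.003 -1.   ] F [ 0.76  0.58 -0.19] M [-0.038  0.221 -0.018] open 0.155 g 30.0 j6 57
cup_pink px 245 [ 0.4647 -0.4529 -0.6441  0.4855]
cup_blue px 93 [ 0.5205 -0.3552 -0.6065  0.7967]
[[[0.001,0.002,-0.0,0,0,0.5],[0.004,0.007,-0.0,0,0,1.8],[0.008,0.014,-0.0,0,0,3.9],[0.014,0.024,-0.0,0,0,6.7],[0.02,0.036,-0.0,0,0,9.9],[0.028,0.05,-0.0,0,0,13.5],[0.036,0.064,-0.0,0,0,17.4],[0.044,0.078,-0.0,0,0,21.4]]] fingers -
[[[0.013,0.011,-0.0,0,0,4.0],[0.025,0.021,-0.0,0,0,7.8],[0.037,0.031,-0.0,0,0,11.5],[0.048,0.04,-0.0,0,0,14.7],[0.056,0.047,-0.0,0,0,17.4],[0.063,0.052,-0.0,0,0,19.5],[0.068,0.056,-0.0,0,0,20.9],[0.069,0.057,-0.0,0,0,21.4]]] fingers -
-> [  0.5167  -0.2171   0.16   -35.315 ]
[[[0.0,0.0,0.004,0,0,-0.0],[0.0,0.0,0.016,0,0,-0.0],[0.0,0.0,0.032,0,0,-0.0],[0.0,0.0,0.051,0,0,-0.0],[0.0,0.0,0.07,0,0,-0.0],[0.0,0.0,0.086,0,0,-0.0],[0.0,0.0,0.098,0,0,-0.0],[0.0,0.0,0.102,0,0,-0.0]]] fingers -
-> [  0.5167  -0.2171   0.058  -35.315 ]
[[[0.0,0.0,-0.0,0,0,-0.0],[0.0,0.0,-0.0,0,0,-0.0],[0.0,0.0,-0.0,0,0,-0.0],[0.0,0.0,-0.0,0,0,-0.0]]] 
[... 190 characters left out ...]
0.0,-0.162,0,0,-0.0],[0.0,0.0,-0.184,0,0,-0.0],[0.0,0.0,-0.192,0,0,-0.0]]] fingers -
-> [  0.5167  -0.2171   0.25   -35.315 ]
[[[-0.003,-0.002,-0.001,0,0,-0.2],[-0.011,-0.009,-0.002,0,0,-0.7],[-0.023,-0.019,-0.005,0,0,-1.4],[-0.04,-0.033,-0.008,0,0,-2.4],[-0.059,-0.048,-0.012,0,0,-3.6],[-0.08,-0.066,-0.016,0,0,-4.8],[-0.103,-0.085,-0.02,0,0,-6.2],[-0.127,-0.104,-0.025,0,0,-7.7]]] fingers -
[[[-0.021,-0.023,-0.005,0,0,-1.4],[-0.041,-0.045,-0.009,0,0,-2.8],[-0.06,-0.065,-0.013,0,0,-4.1],[-0.077,-0.083,-0.017,0,0,-5.2],[-0.091,-0.099,-0.02,0,0,-6.2],[-0.102,-0.11,-0.023,0,0,-7.0],[-0.109,-0.118,-0.024,0,0,-7.4],[-0.112,-0.121,-0.025,0,0,-7.6]]] fingers -
-> [  0.43     0.1003   0.3    -20.015 ]
```

Emit:
play_rows(
  motion=[
    [[0.001,0.002,0,0,0,0.5],[0.004,0.007,0,0,0,1.8],[0.008,0.014,0,0,0,3.9],[0.014,0.024,0,0,0,6.7],[0.02,0.036,0,0,0,9.9],[0.028,0.05,0,0,0,13.5],[0.036,0.064,0,0,0,17.4],[0.044,0.078,0,0,0,21.4]],
  ],
)

```text
time_s: 65.57
position: [0.4635, -0.146, 0.1583]
tcp_rot: [[0.97, -0.245, -0.002], [-0.245, -0.97, 0.001], [-0.002, -0.001, -1.0]]
force: [0.4, -0.2, -2.4]
opening: 0.156
grasp_force: 30.0
```

Emit:
play_rows(
  motion=[
    [[0.013,0.011,0,0,0,4.0],[0.025,0.021,0,0,0,7.8],[0.037,0.031,0,0,0,11.5],[0.048,0.04,0,0,0,14.7],[0.056,0.047,0,0,0,17.4],[0.063,0.052,0,0,0,19.5],[0.068,0.056,0,0,0,20.9],[0.069,0.057,0,0,0,21.4]],
  ],
)

```text
time_s: 66.23
position: [0.5171, -0.2183, 0.1584]
tcp_rot: [[0.815, -0.58, -0.0], [-0.58, -0.815, 0.0], [-0.0, 0.0, -1.0]]
force: [0.4, 0.9, -0.9]
opening: 0.157
grasp_force: 30.0
```

Emit:
play_rows(
  motion=[
    [[0,0,0.004,0,0,0],[0,0,0.016,0,0,0],[0,0,0.032,0,0,0],[0,0,0.051,0,0,0],[0,0,0.07,0,0,0],[0,0,0.086,0,0,0],[0,0,0.098,0,0,0],[0,0,0.102,0,0,0]],
  ],
)

```text
time_s: 66.9
position: [0.5138, -0.2151, 0.0558]
tcp_rot: [[0.816, -0.578, -0.006], [-0.578, -0.816, 0.004], [-0.008, 0.0, -1.0]]
force: [-5.8, 4.5, 10.7]
opening: 0.153
grasp_force: 30.0
```

Emit:
play_rows(
  motion=[
    [[0,0,0,0,0,0],[0,0,0,0,0,0],[0,0,0,0,0,0]],
  ],
)

```text
time_s: 67.15
position: [0.5168, -0.2173, 0.0578]
tcp_rot: [[0.816, -0.578, 0.001], [-0.578, -0.816, -0.001], [0.001, -0.0, -1.0]]
force: [-0.2, -1.3, -1.8]
opening: 0.155
grasp_force: 30.0
```

Emit:
play_rows(
  motion=[
    [[0,0,0,0,0,0],[0,0,0,0,0,0],[0,0,0,0,0,0],[0,0,0,0,0,0]],
  ],
  fingers=0.04,
)

```text
time_s: 67.48
position: [0.5167, -0.2174, 0.0579]
tcp_rot: [[0.816, -0.578, 0.001], [-0.578, -0.816, -0.001], [0.001, -0.0, -1.0]]
force: [0.4, 0.4, -0.9]
opening: 0.372
grasp_force: 0.0
```

Emit:
play_rows(
  motion=[
    [[0,0,-0.008,0,0,0],[0,0,-0.03,0,0,0],[0,0,-0.061,0,0,0],[0,0,-0.096,0,0,0],[0,0,-0.131,0,0,0],[0,0,-0.162,0,0,0],[0,0,-0.184,0,0,0],[0,0,-0.192,0,0,0]],
  ],
)

```text
time_s: 68.15
position: [0.518, -0.2182, 0.2543]
tcp_rot: [[0.816, -0.578, 0.007], [-0.578, -0.816, -0.005], [0.009, -0.0, -1.0]]
force: [-0.0, -0.9, 0.3]
opening: 0.458
grasp_force: 0.0
```

Emit:
play_rows(
  motion=[
    [[-0.003,-0.002,-0.001,0,0,-0.2],[-0.011,-0.009,-0.002,0,0,-0.7],[-0.023,-0.019,-0.005,0,0,-1.4],[-0.04,-0.033,-0.008,0,0,-2.4],[-0.059,-0.048,-0.012,0,0,-3.6],[-0.08,-0.066,-0.016,0,0,-4.8],[-0.103,-0.085,-0.02,0,0,-6.2],[-0.127,-0.104,-0.025,0,0,-7.7]],
  ],
)

```text
time_s: 68.82
position: [0.4703, -0.0561, 0.2726]
tcp_rot: [[0.887, -0.462, -0.005], [-0.462, -0.887, 0.002], [-0.006, 0.0, -1.0]]
force: [0.3, 0.4, 0.3]
opening: 0.46
grasp_force: 0.0
```

Emit:
play_rows(
  motion=[
    [[-0.021,-0.023,-0.005,0,0,-1.4],[-0.041,-0.045,-0.009,0,0,-2.8],[-0.06,-0.065,-0.013,0,0,-4.1],[-0.077,-0.083,-0.017,0,0,-5.2],[-0.091,-0.099,-0.02,0,0,-6.2],[-0.102,-0.11,-0.023,0,0,-7.0],[-0.109,-0.118,-0.024,0,0,-7.4],[-0.112,-0.121,-0.025,0,0,-7.6]],
  ],
)

```text
time_s: 69.48
position: [0.4275, 0.1022, 0.2984]
tcp_rot: [[0.941, -0.339, -0.004], [-0.339, -0.941, 0.001], [-0.004, 0.001, -1.0]]
force: [0.6, -0.4, -0.2]
opening: 0.461
grasp_force: 0.0
```

```bash
python3 st.py; python3 - <<'E'
from fit import *
T=cap("top");S_=cap("side")
a=cv2.resize(T["frame"][130:280,330:510,::-1],(480,400),interpolation=2);b=cv2.resize(S_["frame"][130:230,270:420,::-1],(320,213),interpolation=2)
o=np.zeros((400,800,3),np.uint8);o[:,:480]=a;o[:213,480:]=b;cv2.imwrite("pics/fin.png",o)
E
```

```text
69.48 [0.4275 0.1022 0.2984] yaw 340.16 tilt [-0.004  0.001 -1.   ] F [ 0.55 -0.42 -0.22] M [-0.041  0.184 -0.044] open 0.461 g 0.0 j6 109
```

View pics/fin.png

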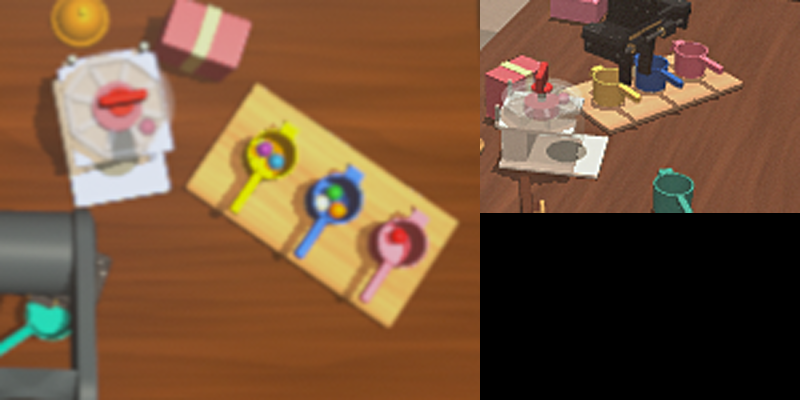

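The final picture shows yellow at (270,153) with two sweets, blue at (333,200) with three and pink at (397,242) with one. All three stand on the tray, one sweet is left in the drum at (148,127), and none lie loose.

```bash
python3 -c "
from rig import bot
print(bot.hand_in())"
```

```text
the job is handed in; nothing more can be done
None
```

The job is handed in at about 70 s of the 210 s allowed: pink with one sweet, yellow with two and blue with three all stand upright on the tray, with none loose, one left in the drum, and the jar, carton and bell untouched (the hand-in call returned no verdict).

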